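# Load the levitation carriage and snap its cover on

## Task

Get the open levitation carriage ready for the track: lay the large round dark disc from the white tray flat in the carriage's square pocket and let go of it, then set the loose cover squarely over the carriage and press it straight down until the clip arms at both ends have snapped under the rim and it sits fully home. Press by feel, because the stand gives under the push: the clips need a firm push, but never press on the carriage with more than 25 N. Leave the other things on the board where they are.

Things in the scene. Friction and masses are not known exactly. Their poses are not given: they have to be found in the camera images.
- disc: Large dark ceramic disc, 40 mm in diameter, 16 mm thick, 110 g, lying flat on the white tray (tray floor 4 mm thick). Origin: centre of its underside, z up. It shares the tray with a smaller disc and a bar, which change places.
- carriage: Open carriage: white tub 112 x 56 mm, 34 mm tall, on a metal stand. Origin: centre of the tub's underside, z up, x along its long side. Its flat top face is at z = 34 mm. It cannot shift sideways or turn, but it rests on rubber buffers (softness not known): pushed down it sinks some millimetres, and comes up again when let go.
- carriage_top (a point): Centre of the carriage's top face (z = 34 mm). The rim round it is 4 mm thick, overhangs the tub all round, and measures 128 mm (x) by 72 mm (y) outside; its edges at the two ends are rounded.
- pocket (a point): Centre of the floor of the square pocket in the middle of the carriage's top: 44 x 44 mm, 8 mm deep, sides parallel to the carriage, floor at the carriage's z = 26 mm. The disc in it stands 8 mm proud of the top face.
- stand: Metal base plate under the carriage, 150 x 92 x 10 mm, fixed to the wooden board, its x axis along the carriage's. Origin: centre of its underside, on the board. The carriage's underside is 24 mm above it.
- cover: Loose grey cover, standing on its two skirts on the board at the start, about 160 g. Origin: centre of the face that comes to rest on the carriage's top face (11.5 mm above the skirts' lower edges); z up, x along its long side; it fits either way round. Home: origin at the carriage's z = 34 mm, centred, x axes parallel. Skirts pass the rim's long sides with 2 mm play each.
- rib_top (a point): Middle of the top of the cover's grip rib, at z = 40 mm in the cover's frame. The rib is 64 mm long (x), 12 mm thick (y) and 24 mm high; it stands in the middle of the top plate, 124 x 81 mm, upper face at z = 16 mm. Beyond x = 40 mm to either end a steel clip arm lies on the plate (24 mm wide, top at z = 20 mm).
- clip_a_hook (a point): Centre of the rounded hook (radius 3 mm) of the clip arm at the cover's +x end, at x = 64.8, y = 0, z = -6.6 mm in the cover's frame when relaxed. It meets the rim when the cover is 7 to 8 mm above home. Snapped in, it is below the rim, at the carriage's z = 27.4 mm.
- clip_b_hook (a point): The same at the cover's -x end. Hook centres: 130 mm apart relaxed or snapped in, over 132 mm when spread. Pushed straight down at or beside the rib, both arms spread over the rim and snap in under it at a total push of about 10 to 16 N (friction varies); the force drops, and then the cover bottoms on the carriage.
- small_disc: Bystander: smaller dark disc on the tray, 24 mm in diameter, 10 mm thick. Origin: centre of its underside.
- bar: Bystander: dark bar on the tray, 20 x 36 x 12 mm. Origin: centre of its underside.
- closed_carriage: Bystander: a second carriage that is already closed with such a cover, 138 x 81 mm, 74 mm tall, standing on the board without a stand. Origin: centre of its underside.
- bridge: Bystander: black arch-shaped bracket, 50 x 122 mm, 53 mm tall. Origin: centre of its underside.
- tweezers: Bystander: steel tweezers lying on the board, 147 mm long, 8 mm high, between the cover and the carriage. Origin: near the middle of its length, underside.
- jar: Bystander: square white plastic jar, 62 x 62 mm, 64 mm tall. Origin: centre of its underside.
- vial: Bystander: small amber glass vial with a black cap, 28 mm in diameter, 54 mm tall. Origin: centre of its underside.
Not all that is in view belongs to the job. What is shaped like the cover but orange is not meant.

How it is judged:
By the outcome, as a careful person would: the job done as asked, in the order asked, and still so for the second after the job is handed in, with the robot touching nothing.
It also fails if it takes over 66 s, if anything falls off the work surface, if the arm or the gripper's body presses on something with over 40 N, if the wrist force passes 120 N, or if a joint passes its speed limit or range.

## Robot

A 6-joint arm with a two-finger parallel gripper is mounted at the origin on the work surface. World frame = base frame: x ahead of the robot, y to its left, z up, the work surface at z = 0. Lengths are in m, angles in rad, forces in N, time in s.
With the tool pointing down it reaches from about 0.3 to 0.825 m from the base axis. Payload 5.4 kg.
Tool frame: the origin (TCP) lies midway between the tips of the shut fingers; the grasp point (between the pads) lies 19 mm behind it; z points along the fingers, y is the direction in which the jaws open and shut (so a half turn about z gives the same grasp; the last joint's range is limited). The gripper opens to 92 mm and grips with 3 to 60 N. Pads are 20 mm wide; open, the fingers measure 128 mm over their backs; the gripper's body (75 mm by 189 mm) begins 69 mm behind the grasp point.
Start: joints at [1.127, 0.158, 1.597, -0, 1.386, -0.21], TCP at [0.133, 0.559, 0.18] pointing down, gripper open.
Joint ranges: [-2.91, 2.91], [-0.94, 2.29], [0.18, 2.7], [-1.29, 4.43], [0.17, 2.64], [-3, 3]. Speed limits (rad/s): [2.57, 2.57, 3.14, 3.14, 3.14, 3.14].

## Interface

Orientations are given as a 3x3 rotation matrix whose columns are the frame's x, y, z axes.
In Python, from workcell import status, snapshot, job_done gives the robot as it stands.
- The arm moves only by the tool arm_command, never from a script. Its argument "steps" is a list of rows, each an object of numbers: "fingers": the closure, from -1 (fully open) to 1 (shut); "x", "y", "z": the shift along the world's x, y, z in m; "rx", "ry", "rz": the turn, a rotation vector about the world's x, y, z in degrees. A call has exactly 8 rows; each row shifts and turns the commanded pose from where the row before left it; what a row does not reach is not made up. A row lasts 1/8 s, in which the tool goes at most 62.5 mm and 10.7 degrees, less where a joint would pass 70% of its speed; a pose out of reach is approached as far as the arm can. A call is refused whole if a number of a shift passes 0.0625 or a number of a turn 10.7, either way. A call with a gripper value outside its range is refused whole. The fingers move at their own pace and stop on an object; "force" is the grip in N (left out, the last holds). Time passes only in rows, so rows that do not move let the fingers close, or fill a call up. It gives the time, the measured TCP pose, the force and the opening at its end, in the units of the state.
- status.get_state(): the state, without advancing time (a new reading comes with each control period).
- snapshot(name): name is "side" or "top"; returns a dict with "image" (420x560x3 uint8, red, green, blue), "fx", "fy", "cx", "cy" (pixels), "rvec" (rotation vector, rad) and "tvec" (3), from world to camera coordinates, as OpenCV has them. Camera axes: x right, y down, z forward; pixel columns grow to the right and rows downward; lengths in m; the calibration is good to about 2 mm. A picture is of the moment at which its call begins. There is no depth.
- job_done(): hands the job in, once; it reports no verdict.
The state is a dict: "time_s": time; "joint_pos": joint angles; "qd": joint speeds; "joint_torque": joint torques, N m; "position": TCP position; "tool_rot": TCP orientation; "force": force on the tool from outside, world axes, zero at the start; "torque": the same for the moment, N m; "opening": finger opening in m.
Only numpy, scipy, OpenCV 4.12 (cv2) and the standard library are available. Lean on these libraries where they do the work, as an engineer would, in place of code of your own. Each camera call takes 0.05 s, during which the arm holds its last target.

## Working session

There is one attempt and no reset: what is moved stays moved. The work goes in short steps, Python scripts to look and compute and a tool call to move; the robot and the scene stay as the last step left them, time stands still between calls to the robot, and variables do not carry over. Pictures are saved under pics/ and viewed, and the job is handed in when it is done.

Besides the shell and the picture viewer there is one more tool, called after "Emit:" as name([rows], argument=value, ...), one row to a line, values as JSON. arm_command: Moves the arm, as the interface text tells. Its arguments: {"type":"object","properties":{"steps":{"type":"array"},"force":{"type":"number"}},"required":["steps"]}

```bash
ls; mkdir -p pics
python3 - <<'E'
from workcell import status, snapshot
import cv2,json,pickle
for n in("side","top"):
    s=snapshot(n); cv2.imwrite(f"pics/{n}0.png",s["image"][:,:,::-1]); pickle.dump(s,open(f"pics/{n}0.pkl","wb"))
    print({k:v for k,v in s.items() if k!="image"})
print(status.get_state())
E
```

```text
pics
{'fx': 427.5656001905313, 'fy': 427.5656001905313, 'cx': 283.7880993753626, 'cy': 206.27137209804033, 'rvec': array([ 2.14500164, -0.51862562,  0.2877175 ]), 'tvec': array([-0.38900921,  0.19430848,  1.20969516])}
{'fx': 540.6612456247988, 'fy': 540.6612456247988, 'cx': 274.9291192584497, 'cy': 213.46437238632177, 'rvec': array([ 2.11749405, -2.10101494,  0.21816938]), 'tvec': array([0.01695607, 0.4715255 , 1.42213564])}
{'time_s': 0.1, 'joint_pos': array([ 1.12689932e+00,  1.58989219e-01,  1.59813156e+00,  1.32955702e-05,
        1.38620239e+00, -2.10098459e-01]), 'qd': array([-7.00631982e-05, -2.61503326e-03, -1.89568270e-03, -5.57873744e-05,
       -1.01436110e-04, -1.72803719e-04]), 'joint_torque': array([ 3.92225934e-05, -3.86501205e+01, -3.22961926e+01,  7.03272130e-02,
        3.39826208e-02, -4.59141222e-05]), 'position': array([0.13294749, 0.55876309, 0.178603  ]), 'tool_rot': array([[-9.72792680e-01,  2.31676135e-01, -7.54993170e-04],
       [ 2.31677064e-01,  9.72791506e-01, -1.55718824e-03],
       [ 3.73687589e-04, -1.68973593e-03, -9.99998503e-01]]), 'force': array([-0.03423625, -0.14896886,  0.01700672]), 'torque': array([-0.02817228,  0.03016116, -0.07887654]), 'opening': 0.09174496759326245}
```

View pics/side0.png

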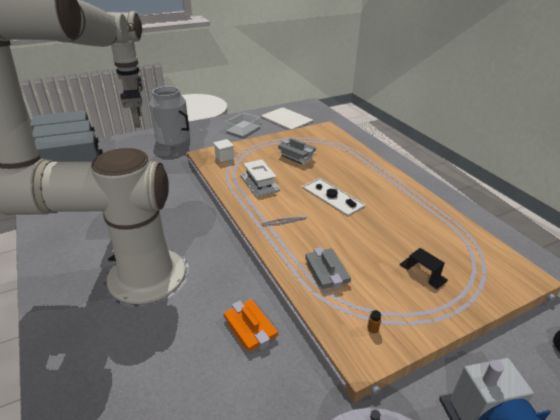

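View pics/top0.png

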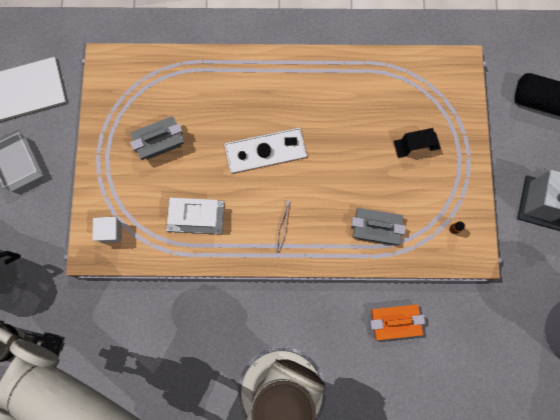

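The top view shows the carriage at about (195,215), the tray discs at (264,150) (large) and (242,155) (small), and the grey cover at (379,226). The orange decoy is at (398,322) and the tweezers at (284,225). Next I'll zoom in.

Run:
```python
import cv2
t=cv2.imread("pics/top0.png"); s=cv2.imread("pics/side0.png")
a=cv2.resize(t[120:250,155:315],(800,650),interpolation=cv2.INTER_CUBIC)[:600]
cv2.imwrite("pics/z1.png",a)
b=cv2.resize(t[195:260,340:420],(640,520),interpolation=cv2.INTER_CUBIC)
cv2.imwrite("pics/z2.png",b)
cv2.imwrite("pics/z3.png",cv2.resize(s[150:300,225:375],(600,600),interpolation=cv2.INTER_CUBIC))
```

```text
(no output)
```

View pics/z1.png

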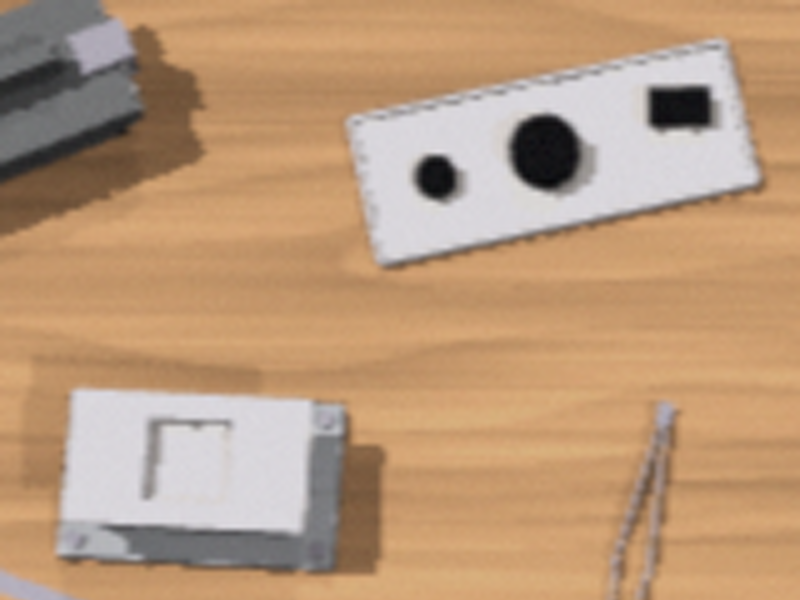

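View pics/z2.png

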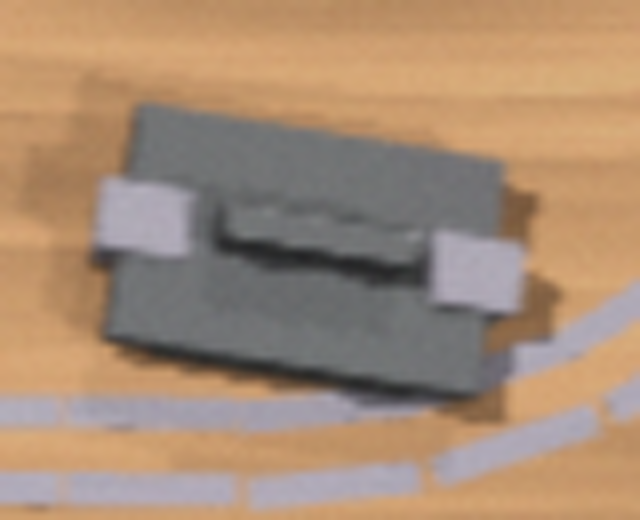

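View pics/z3.png

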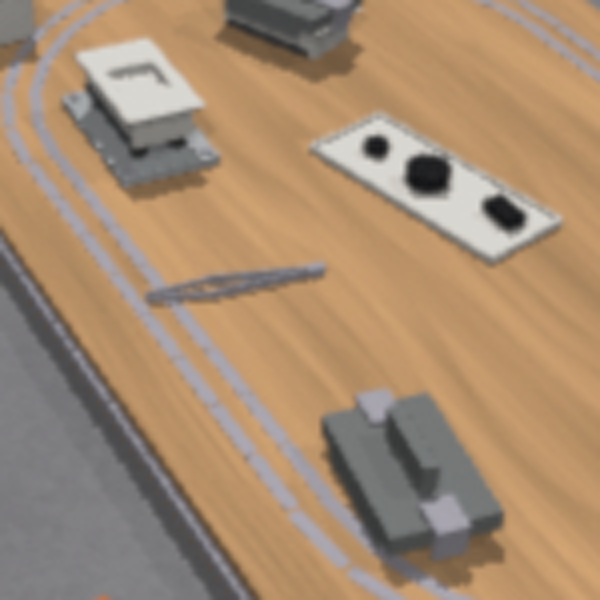

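```bash
cat > h.py <<'E'
import numpy as np,cv2,pickle
from workcell import status,snapshot
def load(n): return pickle.load(open(f"pics/{n}.pkl","rb"))
def snap(n,name):
    s=snapshot(n); cv2.imwrite(f"pics/{name}.png",s["image"][:,:,::-1]); pickle.dump(s,open(f"pics/{name}.pkl","wb")); return s
def ray(s,uv):
    R=cv2.Rodrigues(s["rvec"])[0]; uv=np.atleast_2d(np.asarray(uv,float))
    d=np.c_[(uv[:,0]-s["cx"])/s["fx"],(uv[:,1]-s["cy"])/s["fy"],np.ones(len(uv))]@R
    return -R.T@s["tvec"],d
def plane(s,uv,z):
    c,d=ray(s,uv); return c+d*((z-c[2])/d[:,2])[:,None]
def tri(s1,p1,s2,p2):
    A=[];b=[]
    for s,p in((s1,p1),(s2,p2)):
        c,d=ray(s,p); d=d[0]/np.linalg.norm(d[0]); M=np.eye(3)-np.outer(d,d); A.append(M); b.append(M@c)
    A=np.vstack(A);b=np.hstack(b); x=np.linalg.lstsq(A,b,rcond=None)[0]
    return x,np.linalg.norm(A@x-b)
def proj(s,P):
    K=np.array([[s["fx"],0,s["cx"]],[0,s["fy"],s["cy"]],[0,0,1]])
    return cv2.projectPoints(np.atleast_2d(np.asarray(P,float)),s["rvec"],s["tvec"],K,None)[0][:,0]
def comps(s,mask,box,up=4,amin=20):
    x0,y0,x1,y1=box
    out=[]
    n,l,st,ce=cv2.connectedComponentsWithStats(mask.astype(np.uint8),connectivity=4)
    for i in range(1,n):
        if st[i,4]>=amin: out.append((st[i],ce[i],l==i))
    return out
def crop(s,box,up=4):
    x0,y0,x1,y1=box
    a=cv2.resize(s["image"][y0:y1,x0:x1],None,fx=up,fy=up,interpolation=cv2.INTER_CUBIC)
    f=lambda p:(np.asarray(p,float)+.5)/up-.5+[x0,y0]
    return a,f
def blobs(s,box,fn,up=4,amin=10):
    a,f=crop(s,box,up); m=fn(a.astype(int)).astype(np.uint8)
    cs,_=cv2.findContours(m,cv2.RETR_EXTERNAL,cv2.CHAIN_APPROX_NONE)
    r=[]
    for c in cs:
        if cv2.contourArea(c)<amin*up*up: continue
        M=cv2.moments(c); r.append((M["m00"]/up/up,f([M["m10"]/M["m00"],M["m01"]/M["m00"]]),f(c[:,0])))
    return sorted(r,key=lambda q:-q[0])
white=lambda a:(a.min(2)>195)
dark=lambda a:(a.max(2)<70)
E
python3 - <<'E'
from h import *
T=load("top0");S=load("side0")
for s,b in((T,(150,185,240,250)),(S,(235,150,290,200))):
    a=s["image"]; x0,y0,x1,y1=b; 
    for q in blobs(s,b,lambda a:(a.min(2)>185)&(a.max(2)-a.min(2)<35),amin=60): print("white",q[0],q[1],cv2.approxPolyDP(q[2].astype(np.float32)[:,None],2,True)[:,0].tolist())
for s,b in((T,(225,130,310,170)),(S,(300,175,370,215))):
    for q in blobs(s,b,dark,amin=15): print("dark",q[0],q[1])
E
```

```text
white 1232.09375 [192.06950926 211.60562876] [[169.375, 198.125], [167.625, 223.375], [214.625, 225.125], [218.125, 205.875], [216.375, 199.875]]
white 340.65625 [259.36127802 169.53336468] [[244.375, 163.375], [257.125, 179.375], [274.875, 175.625], [261.625, 159.875]]
dark 145.15625 [263.64105669 150.01432544]
dark 78.8125 [290.53971716 141.04140233]
dark 44.1875 [241.87623762 155.02728666]
dark 70.5 [331.54233156 193.17050827]
dark 42.53125 [350.62751041 202.84450771]
dark 16.0625 [318.70298314 186.25291829]
```

Run:
```python
from h import *
np.set_printoptions(precision=4,suppress=True)
T=load("top0");S=load("side0")
tc=[[169.375,198.125],[167.625,223.375],[214.625,225.125],[216.375,199.875]]
sc=[[261.6,159.9],[244.4,163.4],[257.1,179.4],[274.9,175.6]]
P=[]
for a,b in zip(tc,sc):
    x,e=tri(T,a,S,b); P.append(x); print(x,e)
P=np.array(P); print(P.mean(0), [np.linalg.norm(P[i]-P[i-1]) for i in range(4)])
print("disc",tri(T,[263.64,150.01],S,[331.54,193.17]))
print("small",tri(T,[241.88,155.03],S,[318.7,186.25]))
print("bar",tri(T,[290.54,141.04],S,[350.63,202.84]))
# board corners rough
for z in (.01,.03,.05,.07): print(z,plane(T,[263.64,150.01],z)[0],plane(S,[331.54,193.17],z)[0])
def rect(s,box,fn,z,amin):
    q=blobs(s,box,fn,amin=amin)[0]; p=plane(s,q[2],z)[:,:2].astype(np.float32)
    return cv2.minAreaRect(p),q
for z in (.058,.078,.088,.098):
  for s,b in((T,(150,185,240,250)),(S,(235,150,290,200))):
    r,_=rect(s,b,lambda a:(a.min(2)>185)&(a.max(2)-a.min(2)<35),z,60); print(z,r)
```

```text
[0.5023 0.3007 0.0945] 0.0014066516641095574
[0.434  0.3014 0.0967] 0.0019715150846126143
[0.4285 0.1778 0.1001] 0.0003615707521382616
[0.4959 0.1759 0.0982] 0.001064686440645833
[0.4652 0.2389 0.0974] [np.float64(0.1250545998676142), np.float64(0.06834561177892252), np.float64(0.12377757496563185), np.float64(0.0674430175953362)]
disc (array([0.6513, 0.0535, 0.0526]), np.float64(0.00012186296381641427))
small (array([0.6371, 0.1141, 0.0498]), np.float64(2.1581221209486532e-05))
bar (array([ 0.6788, -0.0214,  0.0507]), np.float64(4.238700530005974e-05))
0.01 [0.6657 0.0547 0.01  ] [0.6892 0.1057 0.01  ]
0.03 [0.6589 0.0542 0.03  ] [0.6715 0.0812 0.03  ]
0.05 [0.6522 0.0536 0.05  ] [0.6538 0.0567 0.05  ]
0.07 [0.6454 0.0531 0.07  ] [0.636  0.0322 0.07  ]
0.058 ((0.4730028212070465, 0.24321800470352173), (0.13497711718082428, 0.07277026027441025), 87.69088745117188)
0.058 ((0.49279913306236267, 0.3001289665699005), (0.1304931342601776, 0.07305252552032471), 87.5231704711914)
0.078 ((0.4686993360519409, 0.2400178462266922), (0.13309088349342346, 0.07175333797931671), 87.69087982177734)
0.078 ((0.4788731038570404, 0.2693806290626526), (0.12727154791355133, 0.07124901562929153), 87.52316284179688)
0.088 ((0.46654757857322693, 0.23841769993305206), (0.13214772939682007, 0.07124488055706024), 87.69087982177734)
0.088 ((0.47191011905670166, 0.2540064752101898), (0.12566080689430237, 0.07034726440906525), 87.52315521240234)
0.098 ((0.46439582109451294, 0.2368176281452179), (0.13120463490486145, 0.07073644548654556), 87.6908950805664)
0.098 ((0.46494707465171814, 0.23863235116004944), (0.12405002862215042, 0.06944555789232254), 87.52316284179688)
```

Run:
```python
import cv2
t=cv2.imread("pics/top0.png"); s=cv2.imread("pics/side0.png")
def c(i,x,y,w=20): return cv2.resize(i[max(0,y-w):y+w,max(0,x-w):x+w],(260,260),interpolation=cv2.INTER_CUBIC)
import numpy as np
r1=np.hstack([c(t,68,275),c(t,497,278),c(t,84,44)])
r2=np.hstack([c(s,190,167),c(s,345,378),c(s,328,124)])
cv2.imwrite("pics/c1.png",np.vstack([r1,r2]))
```

```text
(no output)
```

View pics/c1.png

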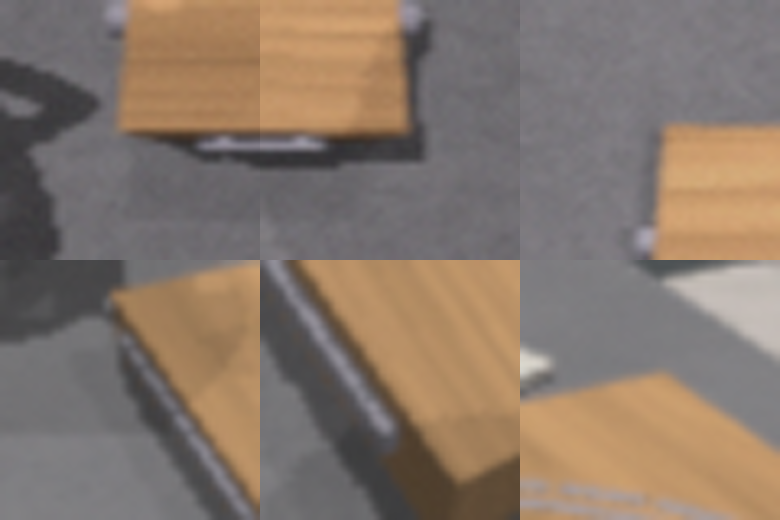

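Run:
```python
from h import *
np.set_printoptions(precision=4,suppress=True)
T=load("top0");S=load("side0")
for a,b in(((66,275),(186.9,152.4)),((499.5,278.3),(355.3,392.6)),((86,43.4),(330.3,121.7)),((288,202),(305.5,217))): print(tri(T,a,S,b))
# cover: top plate / clips/rib in both views; clip light patches
lav=lambda a:(a.min(2)>140)&(a[:,:,2]>a[:,:,0]-2)
for s,b in((T,(345,205,412,245)),(S,(300,240,355,295))):
    for q in blobs(s,b,lav,amin=15): print("clip",q[0],q[1])
```

```text
(array([0.3016, 0.5797, 0.0374]), np.float64(0.0009252164430933801))
(array([ 0.3014, -0.5805,  0.0398]), np.float64(0.0006497838432752116))
(array([0.9853, 0.5819, 0.0346]), np.float64(0.0025083604707968367))
(array([ 0.5066, -0.0156,  0.045 ]), np.float64(0.0026369160360005493))
clip 83.3125 [357.8004 221.8049]
clip 79.75 [398.903  228.3946]
clip 18.0625 [407.5665 238.5892]
clip 64.75 [336.11   278.0704]
clip 36.1875 [307.13   274.4699]
clip 35.6875 [318.6183 250.7463]
clip 25.3125 [304.7645 284.6319]
```

Run:
```python
from h import *
np.set_printoptions(precision=4,suppress=True)
T=load("top0");S=load("side0")
B=.038
def R(s,b,fn,z,amin=20,k=3):
    a,f=crop(s,b); m=fn(a.astype(int)).astype(np.uint8)
    m=cv2.morphologyEx(m,cv2.MORPH_OPEN,np.ones((k,k),np.uint8))
    cs,_=cv2.findContours(m,cv2.RETR_EXTERNAL,cv2.CHAIN_APPROX_NONE)
    c=max(cs,key=cv2.contourArea); p=plane(s,f(c[:,0]),z)[:,:2].astype(np.float32)
    return cv2.minAreaRect(p)
w=lambda a:(a.min(2)>195)&(a.max(2)-a.min(2)<35)
for k in(3,13,25):
  print("car",R(T,(150,185,240,250),w,B+.058,k=k),R(S,(235,150,290,200),w,B+.058,k=k))
nw=lambda a:(a.max(2)-a.min(2)<35)&(a.min(2)>150)
print("tray",R(T,(215,120,315,180),nw,B+.006),R(S,(295,172,375,220),nw,B+.006))
g=lambda a:(a.max(2)-a.min(2)<30)&(a.max(2)<140)&(a.min(2)>75)
for k in(5,11): print("cover",R(T,(345,200,415,242),g,B+.0275,k=k))
for s,b in((T,(255,138,276,162)),(S,(322,183,341,204))):
  q=blobs(s,b,dark,amin=15)[0]; e=cv2.fitEllipse(q[2].astype(np.float32)); print("disc",q[1],e)
  print(plane(s,q[1],B+.014),plane(s,q[1],B+.02))
for n,p in(("clipL",[357.8,221.8]),("clipR",[398.9,228.39])): print(n,plane(T,p,B+.0315))
# pocket
a=T["image"][198:226,170:216].astype(int)
```

```text
car ((0.46507492661476135, 0.23844537138938904), (0.1273621916770935, 0.07016491889953613), 87.59455108642578) ((0.4663408398628235, 0.24173256754875183), (0.12210161983966827, 0.06799346208572388), 87.55741882324219)
car ((0.46508777141571045, 0.2387506663799286), (0.126751109957695, 0.07016491889953613), 87.59455108642578) ((0.4651366174221039, 0.21432122588157654), (0.06734608858823776, 0.06753376871347427), 86.72496795654297)
car ((0.4636308252811432, 0.2147168517112732), (0.07827061414718628, 0.06878512352705002), 88.97834014892578) ((0.4554763436317444, 0.21258549392223358), (0.056769758462905884, 0.03949984535574913), 64.33300018310547)
tray ((0.6556092500686646, 0.04983043670654297), (0.08887071162462234, 0.21983559429645538), 12.94454288482666) ((0.6571469902992249, 0.05348704755306244), (0.08986528217792511, 0.22064030170440674), 13.060853004455566)
cover ((0.4359542429447174, -0.25983747839927673), (0.13544942438602448, 0.08161934465169907), 80.99114990234375)
cover ((0.43594130873680115, -0.2599189579486847), (0.1352843940258026, 0.08161934465169907), 80.99114990234375)
disc [263.6411 150.0143] ((263.642578125, 150.0151824951172), (12.972997665405273, 14.26108455657959), 165.6249237060547)
[[0.6515 0.0536 0.052 ]] [[0.6494 0.0534 0.058 ]]
disc [331.5423 193.1705] ((331.5482177734375, 193.1715850830078), (8.848916053771973, 10.219674110412598), 94.90362548828125)
[[0.652  0.0543 0.052 ]] [[0.6467 0.0469 0.058 ]]
clipL [[ 0.446  -0.2013  0.0695]]
clipR [[ 0.4289 -0.3104  0.0695]]
```

Emit:
arm_command([
  {"x": 0.0324, "y": -0.0316, "rz": 1.65, "fingers": -0.2},
  {"x": 0.0324, "y": -0.0316, "rz": 1.65},
  {"x": 0.0324, "y": -0.0316, "rz": 1.65},
  {"x": 0.0324, "y": -0.0316, "rz": 1.65},
  {"x": 0.0324, "y": -0.0316, "rz": 1.65},
  {"x": 0.0324, "y": -0.0316, "rz": 1.65},
  {"x": 0.0324, "y": -0.0316, "rz": 1.65},
  {"x": 0.0324, "y": -0.0316, "rz": 1.65},
], force=15)

```text
invalid input at $.steps[0]: expected keys fingers, x, y, z, rx, ry, rz
```

Emit:
arm_command([
  {"x": 0.0324, "y": -0.0316, "rz": 1.65},
  {"x": 0.0324, "y": -0.0316, "rz": 1.65},
  {"x": 0.0324, "y": -0.0316, "rz": 1.65},
  {"x": 0.0324, "y": -0.0316, "rz": 1.65},
  {"x": 0.0324, "y": -0.0316, "rz": 1.65},
  {"x": 0.0324, "y": -0.0316, "rz": 1.65, "z": -0.02},
  {"x": 0.0324, "y": -0.0316, "rz": 1.65, "z": -0.03},
  {"x": 0.0324, "y": -0.0316, "rz": 1.65, "z": -0.03},
])

```text
invalid input at $.steps[0]: expected keys fingers, x, y, z, rx, ry, rz
```

Run:
```python
from h import *
np.set_printoptions(precision=4,suppress=True)
S=snap("side","side1");T=snap("top","top1");s=status.get_state();print(s)
a=cv2.resize(S["image"][80:230,280:390,::-1],(440,600),interpolation=cv2.INTER_CUBIC)
b=cv2.resize(T["image"][100:210,215:305,::-1],(360,440),interpolation=cv2.INTER_CUBIC)
c=np.zeros((600,800,3),np.uint8); c[:,:440]=a; c[:440,440:]=b; cv2.imwrite("pics/m1.png",c)
```

```text
{'time_s': 0.2, 'joint_pos': array([ 1.1269,  0.1588,  1.5977, -0.    ,  1.3862, -0.2101]), 'qd': array([-0.0008, -0.0027, -0.0055,  0.0007, -0.0011, -0.001 ]), 'joint_torque': array([  0.0003, -38.5468, -32.2055,   0.07  ,   0.0356,  -0.0001]), 'position': array([0.1331, 0.559 , 0.1789]), 'tool_rot': array([[-0.9728,  0.2317, -0.0005],
       [ 0.2317,  0.9728, -0.0011],
       [ 0.0002, -0.0011, -1.    ]]), 'force': array([-0.9047,  0.2629, -0.499 ]), 'torque': array([-0.0413,  0.0186,  0.0319]), 'opening': 0.09164552931544961}
```

View pics/m1.png

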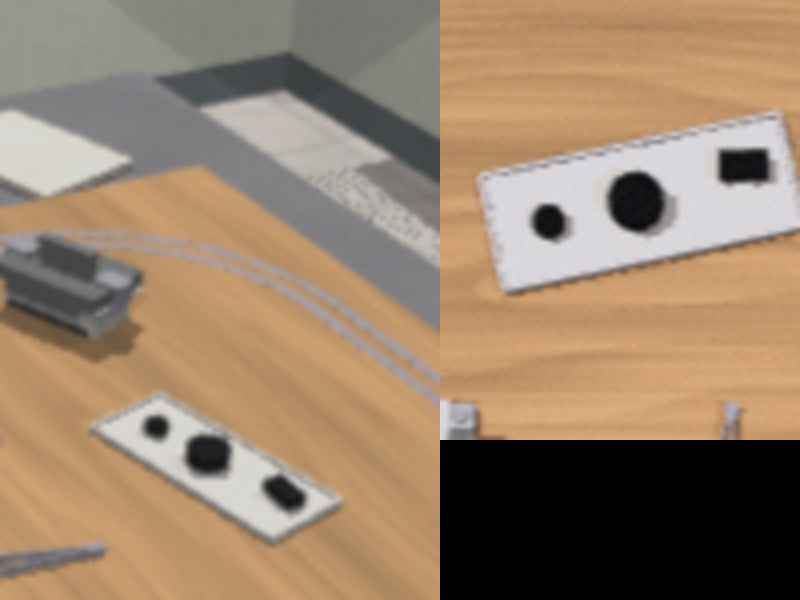

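Every row needs all seven keys, so both moves were refused and the arm didn't move. The picture still shows the large disc in the middle of the tray.

Emit:
arm_command([
  {"fingers": -0.2, "x": 0.0324, "y": -0.0316, "z": 0, "rx": 0, "ry": 0, "rz": 1.65},
  {"fingers": -0.2, "x": 0.0324, "y": -0.0316, "z": 0, "rx": 0, "ry": 0, "rz": 1.65},
  {"fingers": -0.2, "x": 0.0324, "y": -0.0316, "z": 0, "rx": 0, "ry": 0, "rz": 1.65},
  {"fingers": -0.2, "x": 0.0324, "y": -0.0316, "z": 0, "rx": 0, "ry": 0, "rz": 1.65},
  {"fingers": -0.2, "x": 0.0324, "y": -0.0316, "z": 0, "rx": 0, "ry": 0, "rz": 1.65},
  {"fingers": -0.2, "x": 0.0324, "y": -0.0316, "z": 0, "rx": 0, "ry": 0, "rz": 1.65},
  {"fingers": -0.2, "x": 0.0324, "y": -0.0316, "z": 0, "rx": 0, "ry": 0, "rz": 1.65},
  {"fingers": -0.2, "x": 0.0324, "y": -0.0316, "z": 0, "rx": 0, "ry": 0, "rz": 1.65},
], force=15)

```text
time_s: 1.2
position: [0.3932, 0.3054, 0.1794]
tool_rot: [[-1.0, 0.002, -0.0], [0.002, 1.0, 0.0], [0.0, 0.0, -1.0]]
force: [0.5, 0.3, -0.3]
opening: 0.055
```

Emit:
arm_command([
  {"fingers": -0.2, "x": 0.0324, "y": -0.0316, "z": 0, "rx": 0, "ry": 0, "rz": 1.65},
  {"fingers": -0.2, "x": 0.0324, "y": -0.0316, "z": 0, "rx": 0, "ry": 0, "rz": 1.65},
  {"fingers": -0.2, "x": 0.0324, "y": -0.0316, "z": 0, "rx": 0, "ry": 0, "rz": 1.65},
  {"fingers": -0.2, "x": 0.0324, "y": -0.0316, "z": 0, "rx": 0, "ry": 0, "rz": 1.65},
  {"fingers": -0.2, "x": 0.0324, "y": -0.0316, "z": 0, "rx": 0, "ry": 0, "rz": 1.65},
  {"fingers": -0.2, "x": 0.0324, "y": -0.0316, "z": -0.02, "rx": 0, "ry": 0, "rz": 1.65},
  {"fingers": -0.2, "x": 0.0324, "y": -0.0316, "z": -0.03, "rx": 0, "ry": 0, "rz": 1.65},
  {"fingers": -0.2, "x": 0.0324, "y": -0.0316, "z": -0.03, "rx": 0, "ry": 0, "rz": 1.65},
])

```text
time_s: 2.2
position: [0.6526, 0.0526, 0.0985]
tool_rot: [[-0.974, -0.226, 0.0], [-0.226, 0.974, 0.0], [-0.0, 0.0, -1.0]]
force: [-0.5, 0.2, -0.4]
opening: 0.0549
```

```bash
cat > st.py <<'E'
from h import *
np.set_printoptions(precision=4,suppress=True)
s=status.get_state(); R=s["tool_rot"]
print(s["time_s"],s["position"],"yaw",np.degrees(np.arctan2(R[1,1],R[0,1])),"F",s["force"],"M",s["torque"],"op",s["opening"],"z",R[:,2])
E
python3 - <<'E'
from h import *
S=snap("side","side1");T=snap("top","top1")
exec(open("st.py").read())
a=cv2.resize(S["image"][80:230,280:390,::-1],(440,600),interpolation=cv2.INTER_CUBIC)
b=cv2.resize(T["image"][100:210,215:305,::-1],(360,440),interpolation=cv2.INTER_CUBIC)
c=np.zeros((600,800,3),np.uint8); c[:,:440]=a; c[:440,440:]=b; cv2.imwrite("pics/m1b.png",c)
E
```

```text
2.3 [0.6504 0.0504 0.0938] yaw 102.80315717460827 F [-1.2286 -0.0558 -0.064 ] M [0.0209 0.034  0.0064] op 0.055392770582050124 z [-0.0077 -0.0002 -1.    ]
```

View pics/m1b.png

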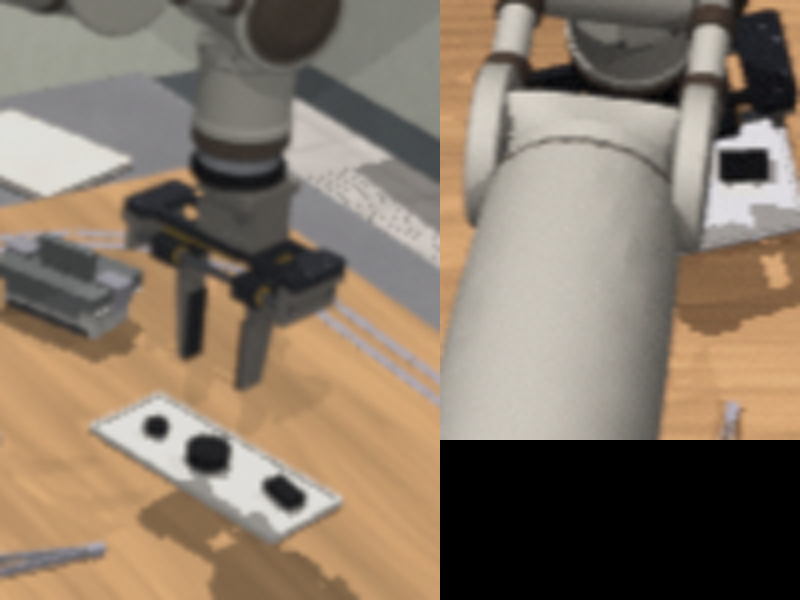

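Emit:
arm_command([
  {"fingers": -0.2, "x": 0, "y": 0, "z": -0.008, "rx": 0, "ry": 0, "rz": 0},
  {"fingers": -0.2, "x": 0, "y": 0, "z": -0.008, "rx": 0, "ry": 0, "rz": 0},
  {"fingers": -0.2, "x": 0, "y": 0, "z": -0.008, "rx": 0, "ry": 0, "rz": 0},
  {"fingers": -0.2, "x": 0, "y": 0, "z": -0.008, "rx": 0, "ry": 0, "rz": 0},
  {"fingers": -0.2, "x": 0, "y": 0, "z": -0.008, "rx": 0, "ry": 0, "rz": 0},
  {"fingers": -0.2, "x": 0, "y": 0, "z": 0, "rx": 0, "ry": 0, "rz": 0},
  {"fingers": -0.2, "x": 0, "y": 0, "z": 0, "rx": 0, "ry": 0, "rz": 0},
  {"fingers": -0.2, "x": 0, "y": 0, "z": 0, "rx": 0, "ry": 0, "rz": 0},
])

```text
time_s: 3.3
position: [0.652, 0.0537, 0.0599]
tool_rot: [[-0.974, -0.225, 0.001], [-0.225, 0.974, -0.0], [-0.001, -0.0, -1.0]]
force: [0.5, 1.4, 0.1]
opening: 0.055
```

Run:
```python
from h import *
exec(open("st.py").read())
S=snap("side","side2")
exec(open("st.py").read())
cv2.imwrite("pics/m2.png",cv2.resize(S["image"][120:220,280:400,::-1],(720,600),interpolation=cv2.INTER_CUBIC))
```

```text
3.3 [0.652  0.0537 0.0599] yaw 102.99858927154402 F [0.5314 1.4034 0.1475] M [ 0.0834 -0.0097 -0.0184] op 0.05498460298228029 z [ 0.0008 -0.0001 -1.    ]
3.35 [0.652  0.0537 0.0599] yaw 103.00208594300557 F [ 0.3574 -0.1559  0.0497] M [ 0.039  -0.0161 -0.0186] op 0.05537031910545005 z [ 0.0008 -0.0001 -1.    ]
```

View pics/m2.png

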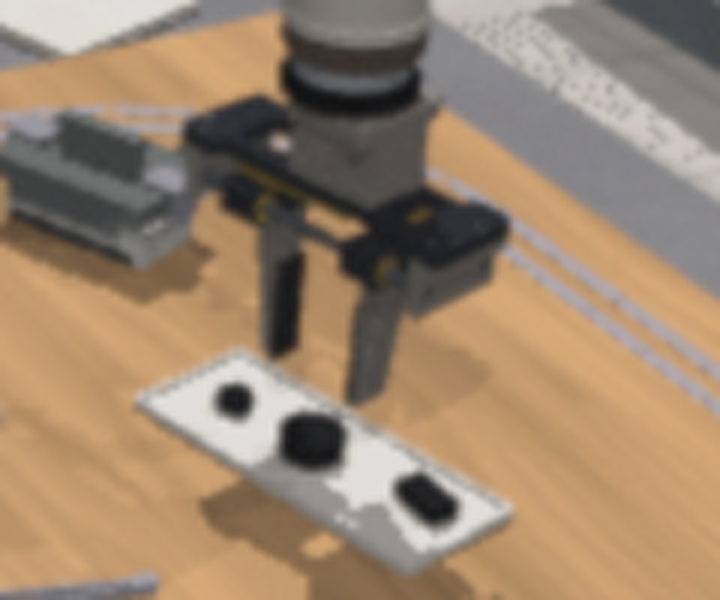

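Run:
```python
from h import *
S=load("side2");T=load("top0")
print(proj(S,[[.652,.0537,.06],[.652,.0537,.08],[.652-.224*.028,.0537+.028*.974,.06],[.652+.224*.028,.0537-.028*.974,.06]]), S["rvec"],S["tvec"],load("side0")["tvec"])
for n in("side0","top0"):
    s=load(n);print(-cv2.Rodrigues(s["rvec"])[0].T@s["tvec"])
```

```text
[[331.81927007 191.31267431]
 [332.29608963 186.40738179]
 [326.01000578 187.84924425]
 [337.76589955 194.85800022]] [ 2.14500164 -0.51862562  0.2877175 ] [-0.38900921  0.19430848  1.20969516] [-0.38900921  0.19430848  1.20969516]
[-0.07129096 -0.94536944  0.86812473]
[0.16504741 0.01421629 1.48917791]
```

Run:
```python
from h import *
S=load("side0");T=load("top0")
P=[[.1331,.559,.179],[.1331,.559,.179+.088],[.1331+.23*.046,.559+.046*.97,.179],[.1331-.23*.046,.559-.046*.97,.179]]
print(proj(S,P),proj(T,P))
a=cv2.resize(S["image"][40:140,80:180,::-1],(400,400),interpolation=cv2.INTER_CUBIC)
b=cv2.resize(T["image"][300:400,0:100,::-1],(400,400),interpolation=cv2.INTER_CUBIC)
for p in proj(S,P): cv2.circle(a,tuple(int(v) for v in (p-[80,40])*4),3,(0,0,255),-1)
for p in proj(T,P): cv2.circle(b,tuple(int(v) for v in (p-[0,300])*4),3,(0,0,255),-1)
cv2.imwrite("pics/m3.png",np.hstack([a,b]))
S=load("side2");P=[[.652,.0537,.06],[.652,.0537,.148],[.652-.224*.0275,.0537+.0275*.974,.06],[.652+.224*.0275,.0537-.0275*.974,.06]]
a=cv2.resize(S["image"][120:220,280:400,::-1],(720,600),interpolation=cv2.INTER_CUBIC)
for p in proj(S,P): cv2.circle(a,tuple(int(v) for v in (p-[280,120])*6),3,(0,0,255),-1)
cv2.imwrite("pics/m4.png",a)
```

```text
[[138.8966126  130.15092493]
 [134.35900791 107.2476585 ]
 [139.13264621 124.89190503]
 [138.64939749 135.65907775]] [[ 45.73000369 340.44819027]
 [ 29.05851817 341.30927435]
 [ 27.34316844 335.69944292]
 [ 64.18597877 345.21479429]]
```

View pics/m3.png

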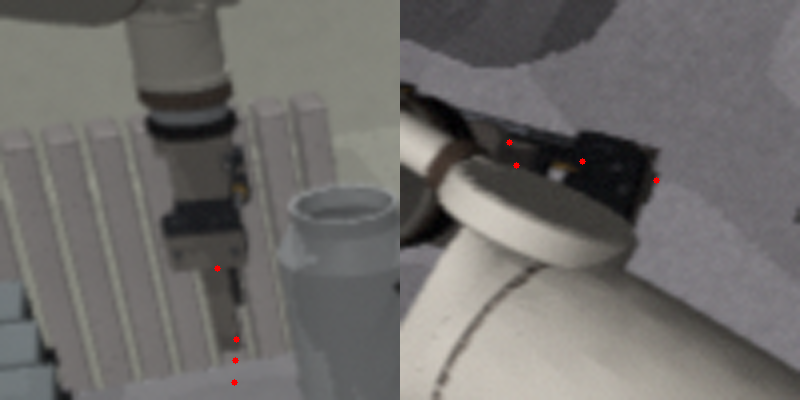

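View pics/m4.png

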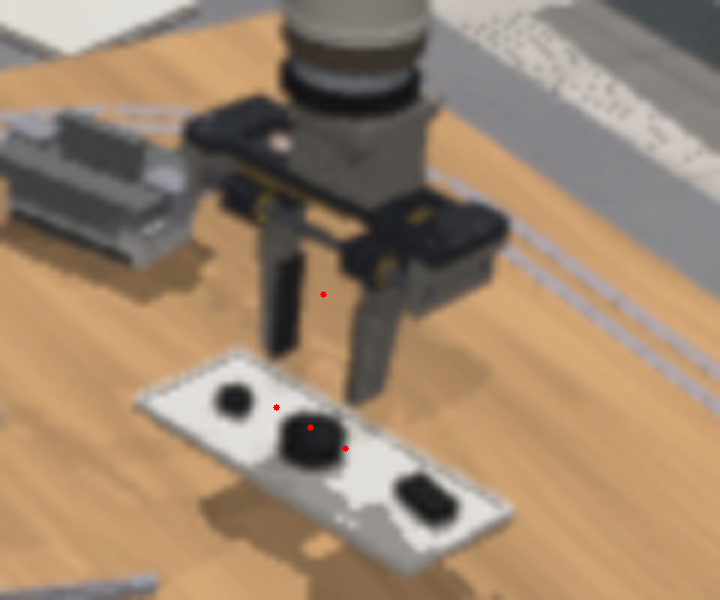

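Run:
```python
from h import *
np.set_printoptions(precision=4,suppress=True)
S=load("side0");T=load("top0")
print(proj(S,[[0,0,0],[0,0,.038],[0,0,-.038]]),proj(T,[[0,0,0]]))
org=lambda a:(a[:,:,0]>180)&(a[:,:,2]<60)
for s,b in((T,(365,295,430,350)),(S,(215,290,285,355))):
    q=blobs(s,b,org,amin=50)[0]; print(q[0],q[1])
a=cv2.resize(S["image"][230:355,95:295,::-1],(800,500),interpolation=cv2.INTER_CUBIC)
for p in proj(S,[[0,0,0],[.09,0,0],[-.09,0,0],[0,.09,0],[0,-.09,0]]): cv2.circle(a,tuple(int(v) for v in (p-[95,230])*4),3,(0,0,255),-1)
cv2.imwrite("pics/m5.png",a)
a=cv2.resize(T["image"][290:420,220:440,::-1],(792,468),interpolation=cv2.INTER_CUBIC)
for p in proj(T,[[0,0,0],[.09,0,0],[-.09,0,0],[0,.09,0],[0,-.09,0]]): cv2.circle(a,tuple(int(v) for v in (p-[220,290])*3.6),3,(0,0,255),-1)
cv2.imwrite("pics/m6.png",a)
```

```text
[[146.2932 274.9495]
 [143.9463 265.1054]
 [148.5557 284.4401]] [[281.3754 392.7269]]
1122.625 [396.918  321.6023]
482.40625 [258.0862 317.5456]
```

View pics/m5.png

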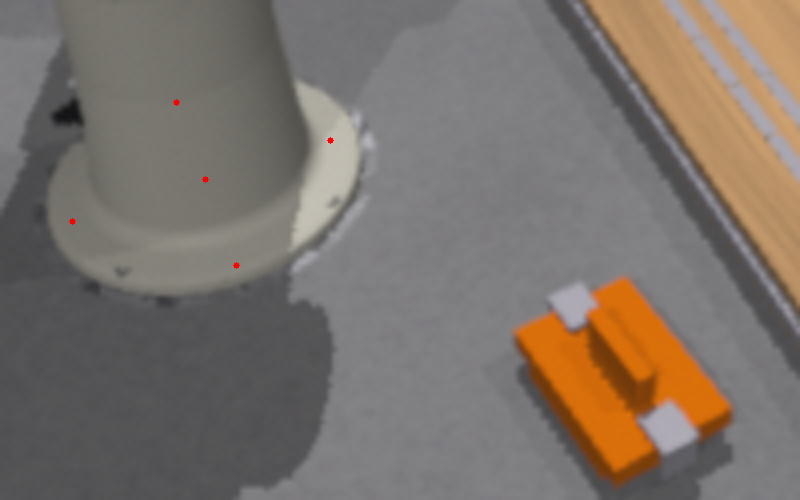

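View pics/m6.png

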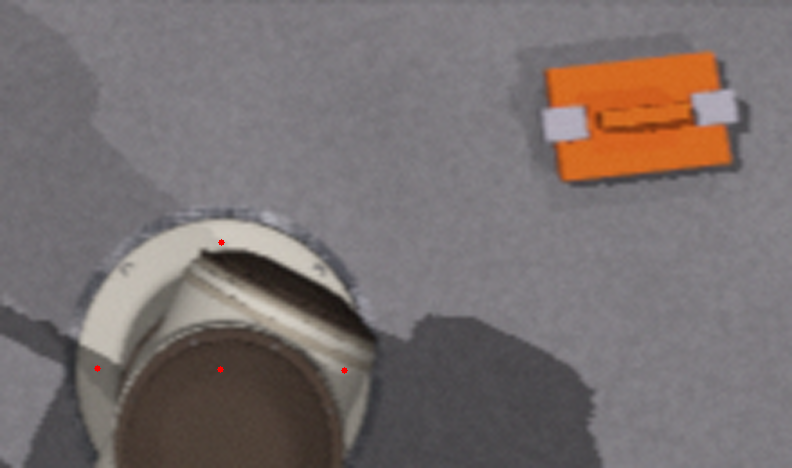

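Run:
```python
from h import *
np.set_printoptions(precision=1,suppress=True)
T1=snap("top","top2"); T=load("top0")
t=np.array([.2317,.9728,0]);n=np.array([-.9728,.2317,0]);c=np.array([.1331,.559,.179])
for z in(.088,.11,.13,.15,.17): print(z,proj(T,[c-t*.0945+n*w+[0,0,z] for w in(-.0375,.0375)]).ravel()-[0,300,0,300])
cv2.imwrite("pics/m7.png",cv2.resize(T["image"][320:370,20:80,::-1],(720,600),interpolation=cv2.INTER_CUBIC))
cv2.imwrite("pics/m8.png",cv2.resize(T1["image"][80:200,200:340,::-1],(700,600),interpolation=cv2.INTER_CUBIC))
```

```text
0.088 [75.2 34.9 64.4 69.1]
0.11 [71.5 35.  60.5 69.9]
0.13 [68.  35.1 56.8 70.6]
0.15 [64.4 35.2 52.9 71.3]
0.17 [60.7 35.4 48.9 72.1]
```

View pics/m7.png

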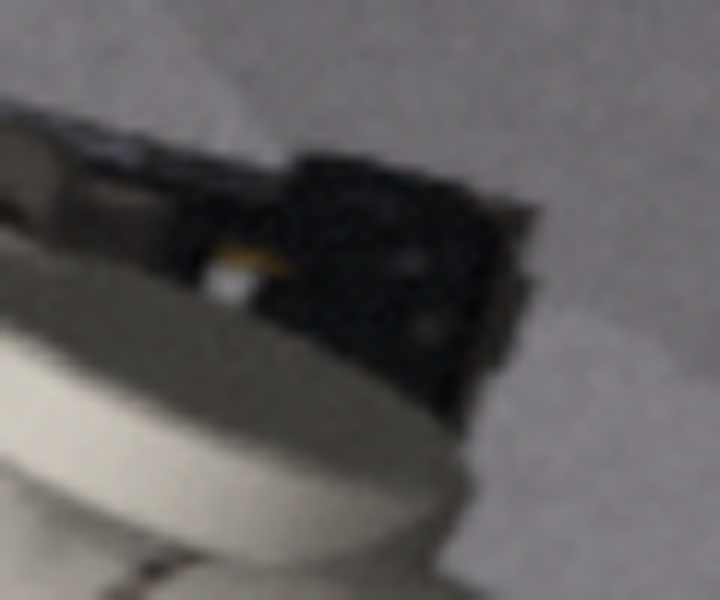

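View pics/m8.png

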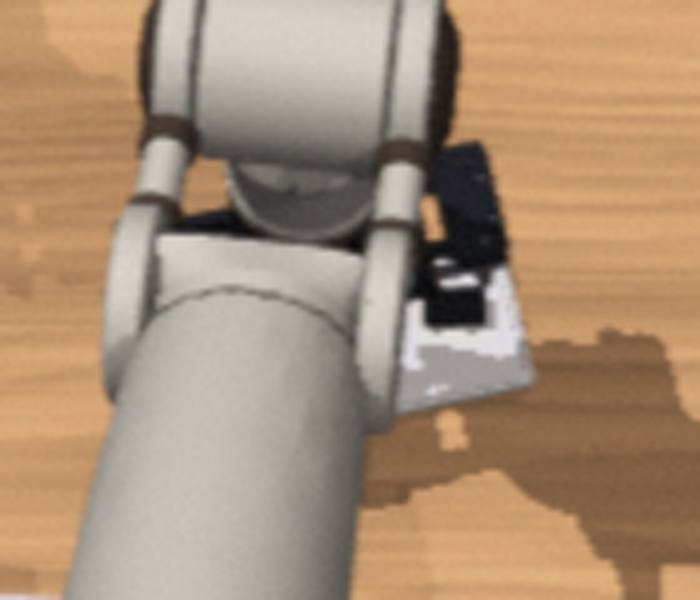

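Emit:
arm_command([
  {"fingers": 1, "x": 0, "y": 0, "z": 0.0012, "rx": 0, "ry": 0, "rz": 0},
  {"fingers": 1, "x": 0, "y": 0, "z": 0.0012, "rx": 0, "ry": 0, "rz": 0},
  {"fingers": 1, "x": 0, "y": 0, "z": 0, "rx": 0, "ry": 0, "rz": 0},
  {"fingers": 1, "x": 0, "y": 0, "z": 0, "rx": 0, "ry": 0, "rz": 0},
  {"fingers": 1, "x": 0, "y": 0, "z": 0, "rx": 0, "ry": 0, "rz": 0},
  {"fingers": 1, "x": 0, "y": 0, "z": 0, "rx": 0, "ry": 0, "rz": 0},
  {"fingers": 1, "x": 0, "y": 0, "z": 0, "rx": 0, "ry": 0, "rz": 0},
  {"fingers": 1, "x": 0, "y": 0, "z": 0, "rx": 0, "ry": 0, "rz": 0},
], force=3)

```text
time_s: 4.4
position: [0.6516, 0.0537, 0.0619]
tool_rot: [[-0.974, -0.225, -0.0], [-0.225, 0.974, 0.0], [0.0, 0.0, -1.0]]
force: [0.5, -0.4, -1.1]
opening: 0.001
```

Run:
```python
from h import *
S=snap("side","side3")
exec(open("st.py").read())
a=cv2.resize(S["image"][120:220,280:400,::-1],(720,600),interpolation=cv2.INTER_CUBIC)
for z in (0,.02,.04): 
  p=proj(S,[s["position"]+[0,0,z]])[0]; cv2.circle(a,tuple(int(v) for v in (p-[280,120])*6),3,(0,0,255),-1)
cv2.imwrite("pics/m9.png",a)
```

```text
4.45 [0.6516 0.0537 0.0619] yaw 103.00503392051691 F [ 0.6599 -0.6997  0.2695] M [ 0.0548 -0.0204 -0.0148] op 0.0004806866391086239 z [ 0. -0. -1.]
```

View pics/m9.png

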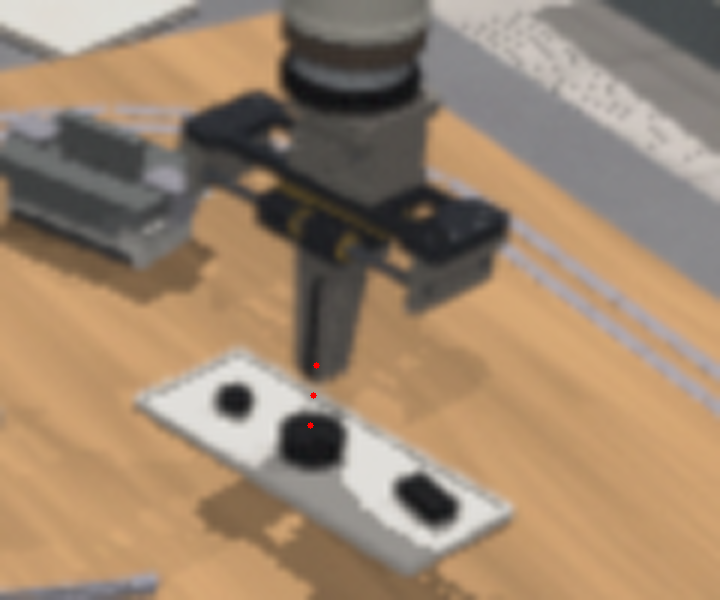

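Run:
```python
from h import *
S=load("side0");T=load("top0")
print(tri(T,[396.9,321.6],S,[258.1,317.5]))
# orange clips: top crop m6 (565,123),(714,107) scale3.6 ; side m5 (572,305),(668,425) scale 4
f=lambda p:(p[0]/3.6+220-.4,p[1]/3.6+290-.4); g=lambda p:(p[0]/4+95-.4,p[1]/4+230-.4)
print(tri(T,f((565,123)),S,g((572,305))),tri(T,f((714,107)),S,g((668,425))))
print(tri(T,(357.8,221.8),S,(318.6,250.7)),tri(T,(398.9,228.4),S,(336.1,277)))
# jar bottom etc
```

```text
(array([ 0.19550098, -0.30622276,  0.03673671]), np.float64(0.014949365619857604))
(array([ 0.1779932 , -0.24927672,  0.03306519]), np.float64(0.002186459169001441)) (array([ 0.19166817, -0.35926186,  0.03311102]), np.float64(0.000296483237952424))
(array([ 0.44411741, -0.2001867 ,  0.07366036]), np.float64(0.0016234237507628839)) (array([ 0.42841084, -0.30939502,  0.07517869]), np.float64(0.0008389957727320916))
```

Run:
```python
from h import *
np.set_printoptions(precision=1,suppress=True)
T=load("top2")
t=np.array([-.2250,.974,0]);n=np.array([.974,.225,0]);c=np.array([.652,.0537,.06])
for off in ([0,0,0],[.028,.036,0]):
  for z in(.11,.15,.17,.21): print(off,z,(proj(T,[c-t*.0945+n*w+[0,0,z]+off for w in(-.0375,.0375)])-[200,80]).ravel()*5)
```

```text
[0, 0, 0] 0.11 [507.9 304.5 475.1 170.6]
[0, 0, 0] 0.15 [511.5 277.3 477.7 139.9]
[0, 0, 0] 0.17 [513.4 263.1 479.1 123.9]
[0, 0, 0] 0.21 [517.4 233.4 482.   90.3]
[0.028, 0.036, 0] 0.11 [438.  252.5 406.  119.7]
[0.028, 0.036, 0] 0.15 [439.6 223.9 406.7  87.7]
[0.028, 0.036, 0] 0.17 [440.4 209.  407.1  70.9]
[0.028, 0.036, 0] 0.21 [442.2 177.8 407.8  36. ]
```

Run:
```python
from h import *
np.set_printoptions(precision=1,suppress=True)
S=load("side2")
t=np.array([-.2250,.974,0]);n=np.array([.974,.225,0]);c=np.array([.652,.0537,.06])
for z in(.09,.11,.13,.15,.17): print(z,(proj(S,[c+t*e*.0945+n*w+[0,0,z] for e in(-1,1) for w in(-.0375,.0375)])-[280,120]).ravel()*6)
```

```text
0.09 [405.4 386.8 500.3 338.9 157.1 246.8 251.4 206.4]
0.11 [409.4 354.1 505.  306.8 158.8 215.6 253.8 175.7]
0.13 [413.4 320.8 509.7 274.1 160.4 183.9 256.1 144.6]
0.15 [417.5 287.  514.6 240.8 162.1 151.6 258.6 112.9]
0.17 [421.7 252.5 519.5 207.  163.9 118.9 261.   80.7]
```

The fingertips appear about 37 mm higher in the camera frame than the state's z says, and xy agrees. So I'll find the heights by touch, coming down gently with the fingers shut onto the disc's top.

Emit:
arm_command([
  {"fingers": 1, "x": 0, "y": 0, "z": -0.012, "rx": 0, "ry": 0, "rz": 0},
  {"fingers": 1, "x": 0, "y": 0, "z": -0.012, "rx": 0, "ry": 0, "rz": 0},
  {"fingers": 1, "x": 0, "y": 0, "z": -0.008, "rx": 0, "ry": 0, "rz": 0},
  {"fingers": 1, "x": 0, "y": 0, "z": 0, "rx": 0, "ry": 0, "rz": 0},
  {"fingers": 1, "x": 0, "y": 0, "z": 0, "rx": 0, "ry": 0, "rz": 0},
  {"fingers": 1, "x": 0, "y": 0, "z": -0.001, "rx": 0, "ry": 0, "rz": 0},
  {"fingers": 1, "x": 0, "y": 0, "z": -0.001, "rx": 0, "ry": 0, "rz": 0},
  {"fingers": 1, "x": 0, "y": 0, "z": -0.001, "rx": 0, "ry": 0, "rz": 0},
])

```text
time_s: 5.45
position: [0.6517, 0.0537, 0.027]
tool_rot: [[-0.974, -0.225, 0.0], [-0.225, 0.974, -0.0], [-0.0, -0.0, -1.0]]
force: [-1.0, 0.1, -1.3]
opening: 0.0004
```

Run:
```python
from h import *
S=snap("side","side4")
exec(open("st.py").read())
a=cv2.resize(S["image"][120:220,280:400,::-1],(720,600),interpolation=cv2.INTER_CUBIC)
cv2.imwrite("pics/m10.png",a)
```

```text
5.5 [0.6516 0.0537 0.0268] yaw 103.00437452940014 F [ 0.0479 -0.1699 -0.2864] M [0.0234 0.0279 0.0054] op 0.0004500695818671589 z [-0.0001  0.     -1.    ]
```

View pics/m10.png

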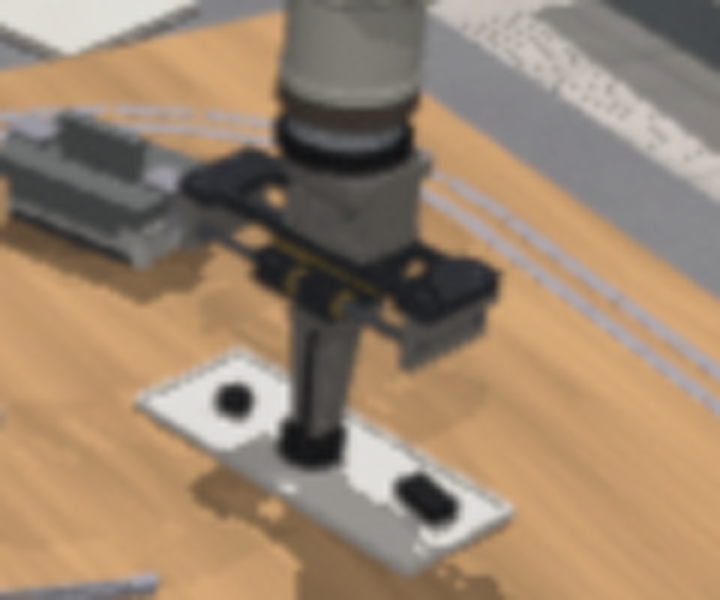

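The picture shows the shut tips just over the disc, so the heights are offset as I thought. I'll creep down to contact.

Emit:
arm_command([
  {"fingers": 1, "x": 0, "y": 0, "z": -0.0008, "rx": 0, "ry": 0, "rz": 0},
  {"fingers": 1, "x": 0, "y": 0, "z": -0.0008, "rx": 0, "ry": 0, "rz": 0},
  {"fingers": 1, "x": 0, "y": 0, "z": -0.0008, "rx": 0, "ry": 0, "rz": 0},
  {"fingers": 1, "x": 0, "y": 0, "z": -0.0008, "rx": 0, "ry": 0, "rz": 0},
  {"fingers": 1, "x": 0, "y": 0, "z": -0.0008, "rx": 0, "ry": 0, "rz": 0},
  {"fingers": 1, "x": 0, "y": 0, "z": -0.0008, "rx": 0, "ry": 0, "rz": 0},
  {"fingers": 1, "x": 0, "y": 0, "z": -0.0008, "rx": 0, "ry": 0, "rz": 0},
  {"fingers": 1, "x": 0, "y": 0, "z": 0, "rx": 0, "ry": 0, "rz": 0},
])

```text
time_s: 6.5
position: [0.6518, 0.0537, 0.0252]
tool_rot: [[-0.974, -0.225, -0.0], [-0.225, 0.974, -0.0], [0.001, -0.0, -1.0]]
force: [-11.2, 0.3, 21.7]
opening: 0.0007
```

Emit:
arm_command([
  {"fingers": 1, "x": 0, "y": 0, "z": 0.005, "rx": 0, "ry": 0, "rz": 0},
  {"fingers": -0.2, "x": 0, "y": 0, "z": 0.005, "rx": 0, "ry": 0, "rz": 0},
  {"fingers": -0.2, "x": 0, "y": 0, "z": 0, "rx": 0, "ry": 0, "rz": 0},
  {"fingers": -0.2, "x": 0, "y": 0, "z": 0, "rx": 0, "ry": 0, "rz": 0},
  {"fingers": -0.2, "x": 0, "y": 0, "z": 0, "rx": 0, "ry": 0, "rz": 0},
  {"fingers": -0.2, "x": 0, "y": 0, "z": 0, "rx": 0, "ry": 0, "rz": 0},
  {"fingers": -0.2, "x": 0, "y": 0, "z": -0.006, "rx": 0, "ry": 0, "rz": 0},
  {"fingers": -0.2, "x": 0, "y": 0, "z": -0.0065, "rx": 0, "ry": 0, "rz": 0},
])

```text
time_s: 7.5
position: [0.6515, 0.0537, 0.0183]
tool_rot: [[-0.974, -0.225, -0.0], [-0.225, 0.974, 0.0], [0.0, 0.0, -1.0]]
force: [-0.5, -0.7, 0.6]
opening: 0.0551
```

Run:
```python
from h import *
exec(open("st.py").read())
S=snap("side","side5")
exec(open("st.py").read())
a=cv2.resize(S["image"][120:220,280:400,::-1],(720,600),interpolation=cv2.INTER_CUBIC)
cv2.imwrite("pics/m11.png",a)
```

```text
7.5 [0.6515 0.0537 0.0183] yaw 103.0029879527683 F [-0.5124 -0.6636  0.5926] M [ 0.0114  0.0121 -0.0075] op 0.055130985817264985 z [-0.0002  0.     -1.    ]
7.55 [0.6506 0.0538 0.017 ] yaw 103.00253706163787 F [-0.4879  0.6546 -0.6475] M [ 0.06    0.0486 -0.0031] op 0.055446493624431034 z [-0.0022  0.0002 -1.    ]
```

View pics/m11.png

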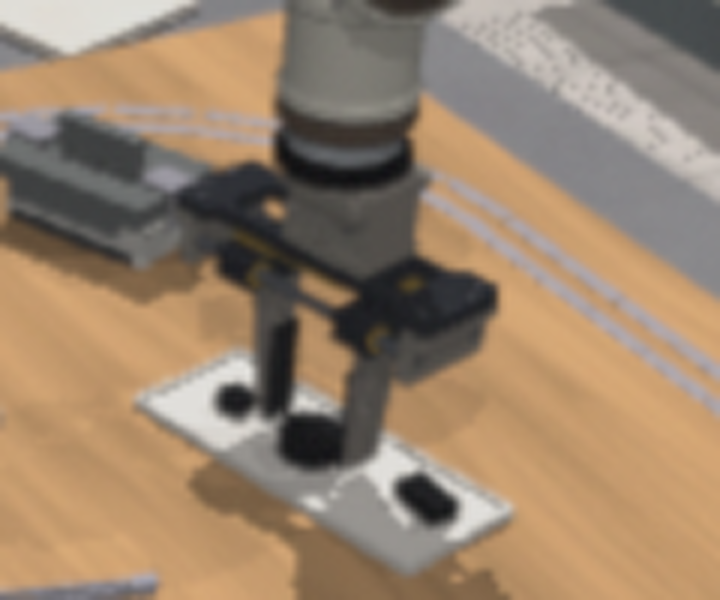

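Emit:
arm_command([
  {"fingers": 1, "x": 0, "y": 0, "z": 0, "rx": 0, "ry": 0, "rz": 0},
  {"fingers": 1, "x": 0, "y": 0, "z": 0, "rx": 0, "ry": 0, "rz": 0},
  {"fingers": 1, "x": 0, "y": 0, "z": 0, "rx": 0, "ry": 0, "rz": 0},
  {"fingers": 1, "x": 0, "y": 0, "z": 0, "rx": 0, "ry": 0, "rz": 0},
  {"fingers": 1, "x": 0, "y": 0, "z": 0, "rx": 0, "ry": 0, "rz": 0},
  {"fingers": -0.2, "x": 0, "y": 0, "z": 0, "rx": 0, "ry": 0, "rz": 0},
  {"fingers": -0.2, "x": 0, "y": 0, "z": 0, "rx": 0, "ry": 0, "rz": 0},
  {"fingers": -0.2, "x": 0, "y": 0, "z": 0.012, "rx": 0, "ry": 0, "rz": 0},
], force=8)

```text
time_s: 8.55
position: [0.6507, 0.0538, 0.0302]
tool_rot: [[-0.974, -0.225, -0.002], [-0.225, 0.974, 0.0], [0.002, 0.001, -1.0]]
force: [0.2, 0.0, -0.6]
opening: 0.0551
```

Emit:
arm_command([
  {"fingers": -0.2, "x": 0, "y": 0, "z": 0, "rx": 0, "ry": 0, "rz": -10},
  {"fingers": -0.2, "x": 0, "y": 0, "z": 0, "rx": 0, "ry": 0, "rz": -10},
  {"fingers": -0.2, "x": 0, "y": 0, "z": 0, "rx": 0, "ry": 0, "rz": -10},
  {"fingers": -0.2, "x": 0, "y": 0, "z": 0, "rx": 0, "ry": 0, "rz": -10},
  {"fingers": -0.2, "x": 0, "y": 0, "z": 0, "rx": 0, "ry": 0, "rz": -10},
  {"fingers": -0.2, "x": 0, "y": 0, "z": 0, "rx": 0, "ry": 0, "rz": -10},
  {"fingers": -0.2, "x": 0, "y": 0, "z": 0, "rx": 0, "ry": 0, "rz": -10},
  {"fingers": -0.2, "x": 0, "y": 0, "z": 0, "rx": 0, "ry": 0, "rz": -10},
])

```text
time_s: 9.55
position: [0.6522, 0.0537, 0.032]
tool_rot: [[-0.386, 0.923, 0.001], [0.923, 0.386, -0.0], [-0.001, 0.001, -1.0]]
force: [0.6, 0.4, -0.8]
opening: 0.0551
```

Emit:
arm_command([
  {"fingers": -0.2, "x": 0, "y": 0, "z": 0, "rx": 0, "ry": 0, "rz": -10},
  {"fingers": -0.2, "x": 0, "y": 0, "z": -0.006, "rx": 0, "ry": 0, "rz": 0},
  {"fingers": -0.2, "x": 0, "y": 0, "z": -0.006, "rx": 0, "ry": 0, "rz": 0},
  {"fingers": -0.2, "x": 0, "y": 0, "z": 0, "rx": 0, "ry": 0, "rz": 0},
  {"fingers": 1, "x": 0, "y": 0, "z": 0, "rx": 0, "ry": 0, "rz": 0},
  {"fingers": 1, "x": 0, "y": 0, "z": 0, "rx": 0, "ry": 0, "rz": 0},
  {"fingers": 1, "x": 0, "y": 0, "z": 0, "rx": 0, "ry": 0, "rz": 0},
  {"fingers": 1, "x": 0, "y": 0, "z": 0, "rx": 0, "ry": 0, "rz": 0},
], force=20)

```text
time_s: 10.55
position: [0.6517, 0.0537, 0.0189]
tool_rot: [[-0.225, 0.974, 0.0], [0.974, 0.225, -0.0], [-0.0, 0.0, -1.0]]
force: [-0.5, 0.2, 0.6]
opening: 0.0387
```

Run:
```python
from h import *
exec(open("st.py").read())
S=snap("side","side6")
a=cv2.resize(S["image"][120:220,280:400,::-1],(720,600),interpolation=cv2.INTER_CUBIC)
cv2.imwrite("pics/m12.png",a)
```

```text
10.55 [0.6517 0.0537 0.0189] yaw 13.015126401722458 F [-0.5199  0.2449  0.606 ] M [-0.0608  0.0713  0.0554] op 0.03867694796023605 z [ 0.0002 -0.0001 -1.    ]
```

View pics/m12.png

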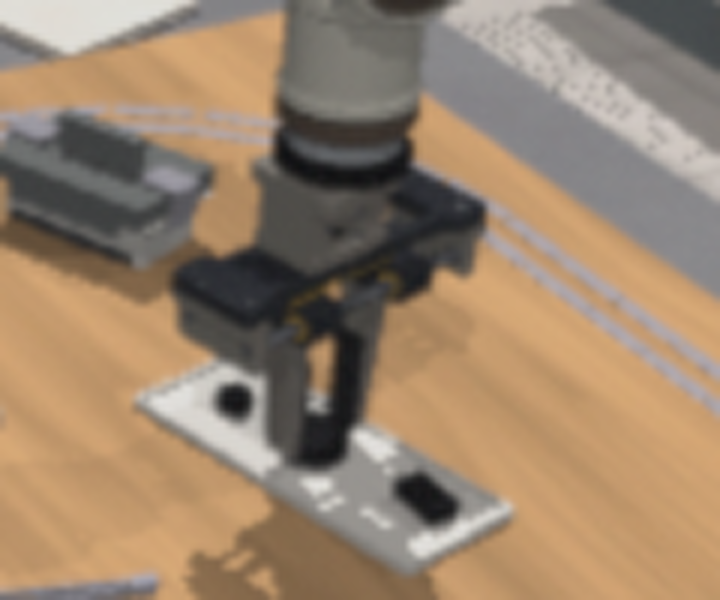

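Emit:
arm_command([
  {"fingers": 1, "x": 0, "y": 0, "z": 0.03, "rx": 0, "ry": 0, "rz": 0},
  {"fingers": 1, "x": 0, "y": 0, "z": 0.0511, "rx": 0, "ry": 0, "rz": 0},
  {"fingers": 1, "x": -0.0312, "y": 0.0308, "z": 0, "rx": 0, "ry": 0, "rz": -2.6},
  {"fingers": 1, "x": -0.0312, "y": 0.0308, "z": 0, "rx": 0, "ry": 0, "rz": -2.6},
  {"fingers": 1, "x": -0.0312, "y": 0.0308, "z": 0, "rx": 0, "ry": 0, "rz": -2.6},
  {"fingers": 1, "x": -0.0312, "y": 0.0308, "z": 0, "rx": 0, "ry": 0, "rz": -2.6},
  {"fingers": 1, "x": -0.0312, "y": 0.0308, "z": 0, "rx": 0, "ry": 0, "rz": -2.6},
  {"fingers": 1, "x": -0.0309, "y": 0.0308, "z": 0, "rx": 0, "ry": 0, "rz": -2.4},
])

```text
time_s: 11.6
position: [0.4635, 0.2394, 0.0999]
tool_rot: [[0.043, 0.999, 0.0], [0.999, -0.043, 0.0], [0.0, 0.0, -1.0]]
force: [-0.1, 0.4, -0.9]
opening: 0.039
```

Emit:
arm_command([
  {"fingers": 1, "x": 0, "y": 0, "z": 0, "rx": 0, "ry": 0, "rz": 0},
  {"fingers": 1, "x": 0, "y": 0, "z": 0, "rx": 0, "ry": 0, "rz": 0},
  {"fingers": 1, "x": 0, "y": 0, "z": -0.005, "rx": 0, "ry": 0, "rz": 0},
  {"fingers": 1, "x": 0, "y": 0, "z": -0.005, "rx": 0, "ry": 0, "rz": 0},
  {"fingers": 1, "x": 0, "y": 0, "z": -0.005, "rx": 0, "ry": 0, "rz": 0},
  {"fingers": 1, "x": 0, "y": 0, "z": 0, "rx": 0, "ry": 0, "rz": 0},
  {"fingers": 1, "x": 0, "y": 0, "z": 0, "rx": 0, "ry": 0, "rz": 0},
  {"fingers": 1, "x": 0, "y": 0, "z": 0, "rx": 0, "ry": 0, "rz": 0},
])

```text
time_s: 12.6
position: [0.4649, 0.2386, 0.0851]
tool_rot: [[0.042, 0.999, 0.0], [0.999, -0.042, 0.0], [0.0, 0.0, -1.0]]
force: [0.4, 0.0, -0.5]
opening: 0.0388
```

Run:
```python
from h import *
exec(open("st.py").read())
S=snap("side","side7");T=snap("top","top7")
T0=load("top0");S0=load("side0")
P=np.array([.4648,.2385,.0978])
print(proj(T0,[P]),proj(S0,[P]))
ex=np.array([np.cos(np.radians(87.6)),np.sin(np.radians(87.6)),0]);ey=np.array([-ex[1],ex[0],0])
q=[P+ex*a*.022+ey*b*.022 for a,b in((1,1),(1,-1),(-1,-1),(-1,1))]+[P+ex*a*.064+ey*b*.036 for a,b in((1,1),(1,-1),(-1,-1),(-1,1))]
im=[]
for s,b,k in((T0,(160,190,225,235),6),(S0,(235,150,285,200),8)):
    x0,y0,x1,y1=b; a=cv2.resize(s["image"][y0:y1,x0:x1,::-1],None,fx=k,fy=k,interpolation=cv2.INTER_CUBIC)
    for p in proj(s,q): cv2.circle(a,tuple(int(round(v)) for v in (p+.5-[x0,y0])*k),2,(0,0,255),-1)
    im.append(a)
c=np.zeros((400,800,3),np.uint8); c[:270,:390]=im[0]; c[:400,395:795]=im[1]; cv2.imwrite("pics/m13.png",c)
cv2.imwrite("pics/m14.png",cv2.resize(S["image"][100:200,215:315,::-1],(600,600),interpolation=cv2.INTER_CUBIC))
```

```text
12.6 [0.4649 0.2386 0.0851] yaw -2.391493460256696 F [ 0.3529  0.0152 -0.4792] M [-0.05    0.0261  0.0258] op 0.03877611079353703 z [ 0.0005  0.0001 -1.    ]
[[192.1602 211.4935]] [[259.1925 169.3112]]
```

View pics/m13.png

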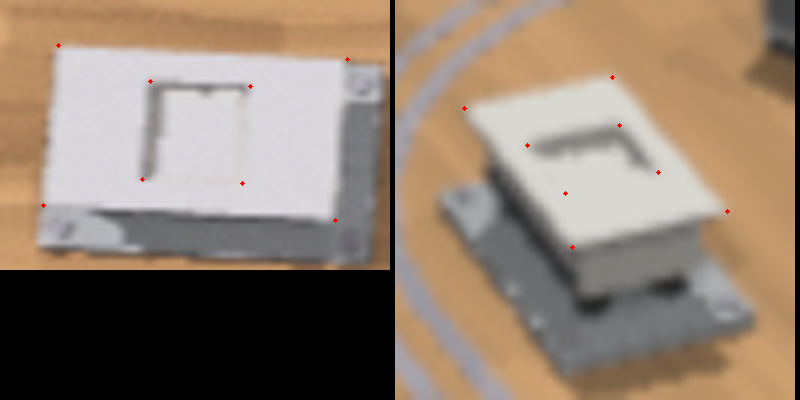

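View pics/m14.png

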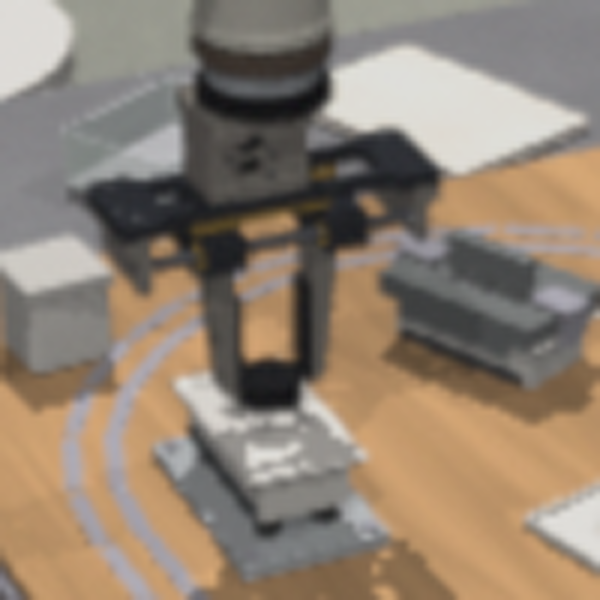

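Emit:
arm_command([
  {"fingers": 1, "x": 0, "y": 0, "z": -0.004, "rx": 0, "ry": 0, "rz": 0},
  {"fingers": 1, "x": 0, "y": 0, "z": -0.004, "rx": 0, "ry": 0, "rz": 0},
  {"fingers": 1, "x": 0, "y": 0, "z": -0.002, "rx": 0, "ry": 0, "rz": 0},
  {"fingers": 1, "x": 0, "y": 0, "z": -0.0015, "rx": 0, "ry": 0, "rz": 0},
  {"fingers": 1, "x": 0, "y": 0, "z": -0.0015, "rx": 0, "ry": 0, "rz": 0},
  {"fingers": 1, "x": 0, "y": 0, "z": -0.001, "rx": 0, "ry": 0, "rz": 0},
  {"fingers": 1, "x": 0, "y": 0, "z": -0.001, "rx": 0, "ry": 0, "rz": 0},
  {"fingers": 1, "x": 0, "y": 0, "z": 0, "rx": 0, "ry": 0, "rz": 0},
])

```text
time_s: 13.7
position: [0.4647, 0.2385, 0.0698]
tool_rot: [[0.042, 0.999, -0.0], [0.999, -0.042, -0.0], [-0.0, -0.0, -1.0]]
force: [0.2, -0.0, -0.9]
opening: 0.0391
```

```bash
python3 st.py; sleep 0; python3 st.py
```

```text
13.7 [0.4647 0.2385 0.0698] yaw -2.391345954815922 F [ 0.1943 -0.0414 -0.907 ] M [-0.0795  0.0767  0.0008] op 0.03908058044108748 z [-0.0001 -0.     -1.    ]
13.7 [0.4647 0.2385 0.0698] yaw -2.391345954815922 F [ 0.1943 -0.0414 -0.907 ] M [-0.0795  0.0767  0.0008] op 0.03908058044108748 z [-0.0001 -0.     -1.    ]
```

Emit:
arm_command([
  {"fingers": 1, "x": 0, "y": 0, "z": -0.001, "rx": 0, "ry": 0, "rz": 0},
  {"fingers": 1, "x": 0, "y": 0, "z": -0.001, "rx": 0, "ry": 0, "rz": 0},
  {"fingers": 1, "x": 0, "y": 0, "z": -0.001, "rx": 0, "ry": 0, "rz": 0},
  {"fingers": 1, "x": 0, "y": 0, "z": -0.001, "rx": 0, "ry": 0, "rz": 0},
  {"fingers": 1, "x": 0, "y": 0, "z": -0.0005, "rx": 0, "ry": 0, "rz": 0},
  {"fingers": 1, "x": 0, "y": 0, "z": -0.0005, "rx": 0, "ry": 0, "rz": 0},
  {"fingers": 1, "x": 0, "y": 0, "z": 0, "rx": 0, "ry": 0, "rz": 0},
  {"fingers": 1, "x": 0, "y": 0, "z": 0, "rx": 0, "ry": 0, "rz": 0},
])

```text
time_s: 14.7
position: [0.4648, 0.2385, 0.0649]
tool_rot: [[0.042, 0.999, 0.0], [0.999, -0.042, 0.0], [0.0, 0.0, -1.0]]
force: [-0.1, 0.3, -1.0]
opening: 0.0387
```

```bash
python3 st.py
python3 - <<'E'
from h import *
S=snap("side","side8")
cv2.imwrite("pics/m15.png",cv2.resize(S["image"][120:200,230:310,::-1],(600,600),interpolation=cv2.INTER_CUBIC))
E
```

```text
14.7 [0.4648 0.2385 0.0649] yaw -2.393567619476088 F [-0.0521  0.3353 -1.042 ] M [-0.0542  0.0579 -0.0015] op 0.03874780810749347 z [ 0.0001  0.     -1.    ]
```

View pics/m15.png

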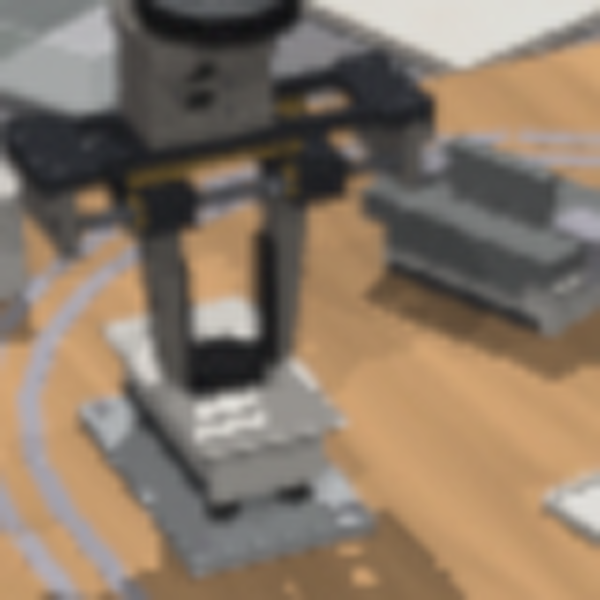

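Emit:
arm_command([
  {"fingers": 1, "x": 0, "y": 0, "z": -0.0005, "rx": 0, "ry": 0, "rz": 0},
  {"fingers": 1, "x": 0, "y": 0, "z": -0.0005, "rx": 0, "ry": 0, "rz": 0},
  {"fingers": 1, "x": 0, "y": 0, "z": -0.0005, "rx": 0, "ry": 0, "rz": 0},
  {"fingers": 1, "x": 0, "y": 0, "z": -0.0005, "rx": 0, "ry": 0, "rz": 0},
  {"fingers": 1, "x": 0, "y": 0, "z": 0, "rx": 0, "ry": 0, "rz": 0},
  {"fingers": 1, "x": 0, "y": 0, "z": 0, "rx": 0, "ry": 0, "rz": 0},
  {"fingers": 1, "x": 0, "y": 0, "z": 0, "rx": 0, "ry": 0, "rz": 0},
  {"fingers": 1, "x": 0, "y": 0, "z": 0, "rx": 0, "ry": 0, "rz": 0},
])

```text
time_s: 15.75
position: [0.4648, 0.2386, 0.063]
tool_rot: [[0.042, 0.999, 0.0], [0.999, -0.042, 0.0], [0.0, 0.0, -1.0]]
force: [-2.5, 0.2, 4.1]
opening: 0.0391
```

```bash
python3 st.py
```

```text
15.75 [0.4648 0.2386 0.063 ] yaw -2.3941720073169477 F [-2.4984  0.2403  4.108 ] M [-0.1543  0.4387 -0.0355] op 0.03913261920852336 z [ 0.0001  0.     -1.    ]
```

Emit:
arm_command([
  {"fingers": 1, "x": 0, "y": 0, "z": 0.0007, "rx": 0, "ry": 0, "rz": 0},
  {"fingers": -0.2, "x": 0, "y": 0, "z": 0, "rx": 0, "ry": 0, "rz": 0},
  {"fingers": -0.2, "x": 0, "y": 0, "z": 0, "rx": 0, "ry": 0, "rz": 0},
  {"fingers": -0.2, "x": 0, "y": 0, "z": 0, "rx": 0, "ry": 0, "rz": 0},
  {"fingers": -0.2, "x": 0, "y": 0, "z": 0.03, "rx": 0, "ry": 0, "rz": 0},
  {"fingers": -0.2, "x": 0, "y": 0, "z": 0.045, "rx": 0, "ry": 0, "rz": 0},
  {"fingers": -0.2, "x": -0.002, "y": -0.045, "z": 0.01, "rx": 0, "ry": 0, "rz": 0},
  {"fingers": -0.2, "x": -0.002, "y": -0.055, "z": 0, "rx": 0, "ry": 0, "rz": 0},
])

```text
time_s: 16.75
position: [0.4617, 0.138, 0.1502]
tool_rot: [[0.039, 0.999, 0.004], [0.999, -0.039, 0.0], [0.0, 0.004, -1.0]]
force: [-0.5, -0.1, -0.7]
opening: 0.055
```

Emit:
arm_command([
  {"fingers": -0.4, "x": -0.003, "y": -0.055, "z": 0, "rx": 0, "ry": 0, "rz": -1},
  {"fingers": -0.4, "x": -0.003, "y": -0.055, "z": 0, "rx": 0, "ry": 0, "rz": -1},
  {"fingers": -0.4, "x": -0.003, "y": -0.055, "z": 0, "rx": 0, "ry": 0, "rz": -1},
  {"fingers": -0.4, "x": -0.003, "y": -0.055, "z": 0, "rx": 0, "ry": 0, "rz": -1},
  {"fingers": -0.4, "x": -0.003, "y": -0.055, "z": 0, "rx": 0, "ry": 0, "rz": -1},
  {"fingers": -0.4, "x": -0.003, "y": -0.04, "z": 0, "rx": 0, "ry": 0, "rz": -1},
  {"fingers": -0.4, "x": -0.003, "y": -0.035, "z": 0, "rx": 0, "ry": 0, "rz": -0.5},
  {"fingers": -0.4, "x": -0.003, "y": -0.035, "z": 0, "rx": 0, "ry": 0, "rz": 0},
])

```text
time_s: 17.75
position: [0.4365, -0.2478, 0.1485]
tool_rot: [[0.155, 0.988, 0.0], [0.988, -0.155, -0.0], [-0.0, 0.0, -1.0]]
force: [1.2, -0.4, 0.7]
opening: 0.0644
```

Run:
```python
from h import *
S=snap("side","side9");T=snap("top","top9")
exec(open("st.py").read())
im=[]
for s,b,k in((T,(160,190,225,235),6),(S,(235,150,285,200),8)):
    x0,y0,x1,y1=b; a=cv2.resize(s["image"][y0:y1,x0:x1,::-1],None,fx=k,fy=k,interpolation=cv2.INTER_CUBIC); im.append(a)
c=np.zeros((400,800,3),np.uint8); c[:270,:390]=im[0]; c[:400,395:795]=im[1]; cv2.imwrite("pics/m16.png",c)
cv2.imwrite("pics/m17.png",S["image"][:,:,::-1])
for s,b in((T,(175,200,215,225)),(S,(245,155,275,185))):
  q=blobs(s,b,dark,amin=15)[0]; print("disc",q[0],q[1])
```

```text
17.85 [ 0.4363 -0.2493  0.1486] yaw -9.09235521705624 F [-0.4923  1.0457 -0.0987] M [-0.0788  0.012   0.0281] op 0.06411133298687924 z [ 0.0001 -0.0012 -1.    ]
disc 173.3125 [192.1215 210.8975]
disc 52.8125 [259.305  168.4266]
```

View pics/m16.png

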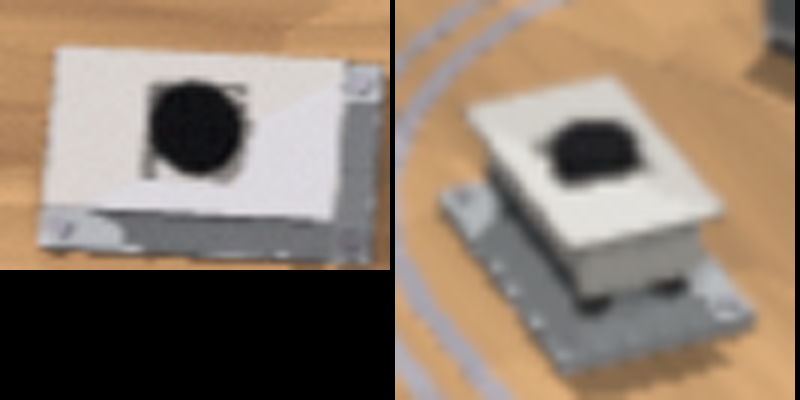

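View pics/m17.png

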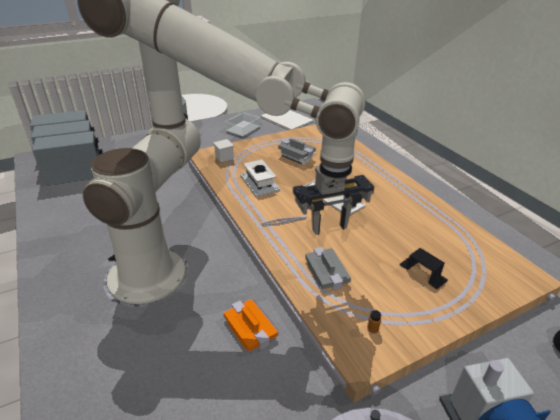

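Run:
```python
from h import *
np.set_printoptions(precision=4,suppress=True)
T=load("top9");S=load("side9");T0=load("top0");S0=load("side0")
for z in(.101,.1055): print(z,plane(T,[192.12,210.90],z),plane(S,[259.3,168.43],z))
# rim via edges: for each side sample gradient sub-pixel along normals of predicted rim
def rim(s,P,ang,hx,hy,ch):
    ex=np.array([np.cos(ang),np.sin(ang),0]);ey=np.array([-ex[1],ex[0],0]); res={}
    g=cv2.cvtColor(s["image"],cv2.COLOR_RGB2GRAY).astype(np.float32) if ch is None else s["image"][:,:,ch].astype(np.float32)
    for nm,n,t,h,l in(("x+",ex,ey,hx,hy),("x-",-ex,ey,hx,hy),("y+",ey,ex,hy,hx),("y-",-ey,ex,hy,hx)):
        o=np.arange(-.006,.0061,.0002); v=[]
        for u in np.linspace(-.75,.75,25)*l:
            pts=proj(s,np.array([P+n*(h+d)+t*u for d in o])).astype(np.float32)
            L=cv2.remap(g,pts[None,:,0],pts[None,:,1],cv2.INTER_LINEAR)[0]; L=cv2.GaussianBlur(L[None],(0,0),4)[0]
            dg=np.abs(np.gradient(L)); i=dg[5:-5].argmax()+5; v.append((u,o[i],L[-1]-L[0]))
        v=np.array(v); sl=np.polyfit(v[:,0],v[:,1],1)[0]; res[nm]=(np.median(v[:,1])*1e3,np.std(v[:,1])*1e3,np.degrees(sl),np.median(v[:,2]))
    return res
P=np.array([.4648,.2385,.0978])
for n,s in(("T0",T0),("T9",T),("S0",S0),("S9",S)):
    print(n,rim(s,P,np.radians(87.6),.064,.036,2))
C=np.array([.4370,-.2560,.0675])
for n,s in(("T0 cover",T0),("S0",S0)): print(n,rim(s,C,np.radians(81.1),.062,.0405,0))
```

```text
0.101 [[0.4657 0.2382 0.101 ]] [[0.4655 0.2389 0.101 ]]
0.1055 [[0.4647 0.2374 0.1055]] [[0.4623 0.2319 0.1055]]
T0 {'x+': (np.float64(0.5999999999999885), np.float64(0.6163635290962621), np.float64(0.5680607199587636), np.float64(-123.48018646240234)), 'x-': (np.float64(-0.6000000000000094), np.float64(0.41952353926805996), np.float64(0.5328017787199439), np.float64(-91.38433837890625)), 'y+': (np.float64(-1.0408340855860843e-14), np.float64(0.61313620020351), np.float64(-0.0506847280308035), np.float64(-109.11076354980469)), 'y-': (np.float64(-1.0408340855860843e-14), np.float64(0.6302253565193952), np.float64(0.2820715299105586), np.float64(-121.9118423461914))}
T9 {'x+': (np.float64(0.7999999999999883), np.float64(0.5628498911788106), np.float64(0.8618852302822623), np.float64(-111.46955871582031)), 'x-': (np.float64(-0.40000000000000974), np.float64(0.6005863801319498), np.float64(1.2732395447351605), np.float64(-92.73843383789062)), 'y+': (np.float64(-1.0408340855860843e-14), np.float64(0.6111497361530959), np.float64(0.03746262506624604), np.float64(-108.61045837402344)), 'y-'
[... 1651 characters left out ...]
30810547)), 'y-': (np.float64(-0.20000000000001006), np.float64(0.5810886335147151), np.float64(-0.16605823938282877), np.float64(81.27824401855469))}
S0 {'x+': (np.float64(1.3999999999999873), np.float64(3.010020597936162), np.float64(1.4068752849859965), np.float64(52.90735626220703)), 'x-': (np.float64(-1.2000000000000084), np.float64(2.7641823384140154), np.float64(-0.8183556731973001), np.float64(-41.936370849609375)), 'y+': (np.float64(0.7999999999999883), np.float64(1.3914021704740844), np.float64(1.2261012469499275), np.float64(-58.73653793334961)), 'y-': (np.float64(-0.20000000000001006), np.float64(0.5475180362325966), np.float64(0.3662380348032252), np.float64(75.27485656738281))}
```

Emit:
arm_command([
  {"fingers": 0.1, "x": 0, "y": -0.0095, "z": -0.03, "rx": 0, "ry": 0, "rz": 0.2},
  {"fingers": 0.1, "x": 0, "y": 0, "z": -0.03, "rx": 0, "ry": 0, "rz": 0},
  {"fingers": 0.1, "x": 0, "y": 0, "z": -0.02, "rx": 0, "ry": 0, "rz": 0},
  {"fingers": 0.1, "x": 0, "y": 0, "z": -0.01, "rx": 0, "ry": 0, "rz": 0},
  {"fingers": 0.1, "x": 0, "y": 0, "z": -0.01, "rx": 0, "ry": 0, "rz": 0},
  {"fingers": 0.1, "x": 0, "y": 0, "z": 0, "rx": 0, "ry": 0, "rz": 0},
  {"fingers": 0.1, "x": 0, "y": 0, "z": 0, "rx": 0, "ry": 0, "rz": 0},
  {"fingers": 0.1, "x": 0, "y": 0, "z": 0, "rx": 0, "ry": 0, "rz": 0},
])

```text
time_s: 18.85
position: [0.4372, -0.2564, 0.0493]
tool_rot: [[0.151, 0.989, 0.001], [0.989, -0.151, -0.001], [-0.001, 0.001, -1.0]]
force: [0.4, 0.3, -0.1]
opening: 0.0415
```

Run:
```python
from h import *
S=snap("side","side10")
exec(open("st.py").read())
cv2.imwrite("pics/m18.png",cv2.resize(S["image"][190:310,280:400,::-1],(600,600),interpolation=cv2.INTER_CUBIC))
```

```text
18.9 [ 0.4371 -0.2563  0.0492] yaw -8.697165971008266 F [ 0.2357 -0.0819  0.4859] M [-0.0836  0.0657  0.0066] op 0.0415921921953648 z [ 0.0008 -0.0008 -1.    ]
```

View pics/m18.png

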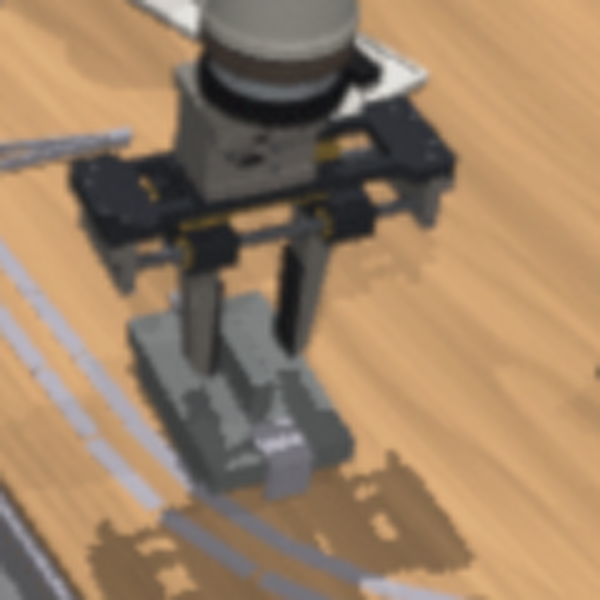

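Emit:
arm_command([
  {"fingers": 0.1, "x": 0, "y": 0, "z": -0.008, "rx": 0, "ry": 0, "rz": 0},
  {"fingers": 0.1, "x": 0, "y": 0, "z": -0.005, "rx": 0, "ry": 0, "rz": 0},
  {"fingers": 0.1, "x": 0, "y": 0, "z": -0.001, "rx": 0, "ry": 0, "rz": 0},
  {"fingers": 0.1, "x": 0, "y": 0, "z": -0.001, "rx": 0, "ry": 0, "rz": 0},
  {"fingers": 0.1, "x": 0, "y": 0, "z": -0.0007, "rx": 0, "ry": 0, "rz": 0},
  {"fingers": 0.1, "x": 0, "y": 0, "z": 0, "rx": 0, "ry": 0, "rz": 0},
  {"fingers": 0.1, "x": 0, "y": 0, "z": 0, "rx": 0, "ry": 0, "rz": 0},
  {"fingers": 0.1, "x": 0, "y": 0, "z": 0, "rx": 0, "ry": 0, "rz": 0},
])

```text
time_s: 19.9
position: [0.4368, -0.256, 0.033]
tool_rot: [[0.151, 0.989, 0.0], [0.989, -0.151, -0.0], [-0.0, 0.0, -1.0]]
force: [-0.5, -0.4, 0.2]
opening: 0.0417
```

```bash
python3 st.py
```

```text
19.9 [ 0.4368 -0.256   0.033 ] yaw -8.69613090963107 F [-0.4871 -0.3715  0.1853] M [-0.0634  0.0139  0.0147] op 0.04174241931903138 z [ 0.0001 -0.0001 -1.    ]
```

Emit:
arm_command([
  {"fingers": 0.1, "x": 0, "y": 0, "z": -0.0005, "rx": 0, "ry": 0, "rz": 0},
  {"fingers": 0.1, "x": 0, "y": 0, "z": -0.0005, "rx": 0, "ry": 0, "rz": 0},
  {"fingers": 0.1, "x": 0, "y": 0, "z": -0.0005, "rx": 0, "ry": 0, "rz": 0},
  {"fingers": 0.1, "x": 0, "y": 0, "z": -0.0005, "rx": 0, "ry": 0, "rz": 0},
  {"fingers": 0.1, "x": 0, "y": 0, "z": -0.0005, "rx": 0, "ry": 0, "rz": 0},
  {"fingers": 0.1, "x": 0, "y": 0, "z": -0.0005, "rx": 0, "ry": 0, "rz": 0},
  {"fingers": 0.1, "x": 0, "y": 0, "z": 0, "rx": 0, "ry": 0, "rz": 0},
  {"fingers": 0.1, "x": 0, "y": 0, "z": 0, "rx": 0, "ry": 0, "rz": 0},
])

```text
time_s: 20.9
position: [0.4369, -0.2561, 0.0327]
tool_rot: [[0.151, 0.989, -0.001], [0.989, -0.151, 0.0], [-0.0, -0.001, -1.0]]
force: [-8.4, 6.0, 22.0]
opening: 0.0417
```

```bash
python3 st.py
```

```text
20.9 [ 0.4369 -0.2561  0.0327] yaw -8.667176528940532 F [-8.3821  6.0321 22.0228] M [ 1.1453  1.5143 -0.0573] op 0.04169236021614321 z [-0.0008  0.0001 -1.    ]
```

Emit:
arm_command([
  {"fingers": 0.1, "x": 0, "y": 0, "z": 0.0034, "rx": 0, "ry": 0, "rz": 0},
  {"fingers": 0.1, "x": 0, "y": 0, "z": 0, "rx": 0, "ry": 0, "rz": 0},
  {"fingers": 1, "x": 0, "y": 0, "z": 0, "rx": 0, "ry": 0, "rz": 0},
  {"fingers": 1, "x": 0, "y": 0, "z": 0, "rx": 0, "ry": 0, "rz": 0},
  {"fingers": 1, "x": 0, "y": 0, "z": 0, "rx": 0, "ry": 0, "rz": 0},
  {"fingers": 1, "x": 0, "y": 0, "z": 0, "rx": 0, "ry": 0, "rz": 0},
  {"fingers": 1, "x": 0, "y": 0, "z": 0, "rx": 0, "ry": 0, "rz": 0},
  {"fingers": 1, "x": 0, "y": 0, "z": 0, "rx": 0, "ry": 0, "rz": 0},
], force=40)

```text
time_s: 21.9
position: [0.4366, -0.2558, 0.0331]
tool_rot: [[0.151, 0.989, -0.0], [0.989, -0.151, 0.0], [0.0, -0.0, -1.0]]
force: [2.0, -0.5, -1.4]
opening: 0.0119
```

Emit:
arm_command([
  {"fingers": 1, "x": 0, "y": 0, "z": 0.005, "rx": 0, "ry": 0, "rz": 0},
  {"fingers": 1, "x": 0, "y": 0, "z": 0.03, "rx": 0, "ry": 0, "rz": 0},
  {"fingers": 1, "x": 0, "y": 0, "z": 0.045, "rx": 0, "ry": 0, "rz": 0},
  {"fingers": 1, "x": 0, "y": 0, "z": 0.03, "rx": 0, "ry": 0, "rz": 0},
  {"fingers": 1, "x": 0, "y": 0, "z": 0, "rx": 0, "ry": 0, "rz": 0},
  {"fingers": 1, "x": 0, "y": 0, "z": 0, "rx": 0, "ry": 0, "rz": 0},
  {"fingers": 1, "x": 0, "y": 0, "z": 0, "rx": 0, "ry": 0, "rz": 0},
  {"fingers": 1, "x": 0, "y": 0, "z": 0, "rx": 0, "ry": 0, "rz": 0},
])

```text
time_s: 22.9
position: [0.4361, -0.2554, 0.142]
tool_rot: [[0.151, 0.988, -0.002], [0.988, -0.151, 0.002], [0.001, -0.002, -1.0]]
force: [0.4, -0.2, -1.9]
opening: 0.012
```

Run:
```python
from h import *
S=snap("side","side11")
exec(open("st.py").read())
cv2.imwrite("pics/m19.png",cv2.resize(S["image"][130:290,280:400,::-1],(450,600),interpolation=cv2.INTER_CUBIC))
```

```text
22.95 [ 0.4363 -0.2555  0.1423] yaw -8.695557816636013 F [-0.1607  0.4212 -1.2895] M [-0.1116  0.0364 -0.0367] op 0.011626344480601531 z [-0.0014  0.0013 -1.    ]
```

View pics/m19.png

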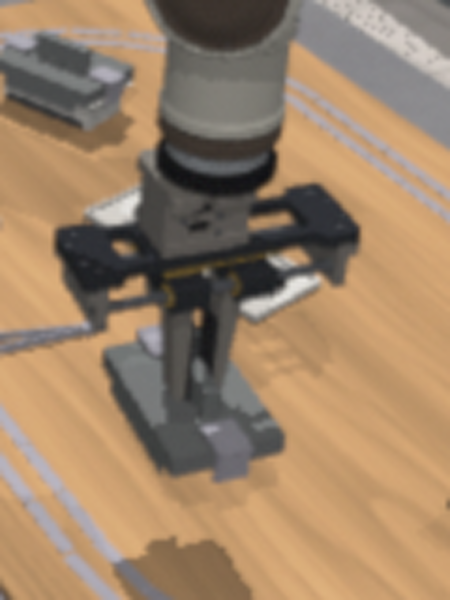

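Emit:
arm_command([
  {"fingers": 1, "x": 0.003, "y": 0.035, "z": 0, "rx": 0, "ry": 0, "rz": 0.7},
  {"fingers": 1, "x": 0.003, "y": 0.045, "z": 0, "rx": 0, "ry": 0, "rz": 0.7},
  {"fingers": 1, "x": 0.003, "y": 0.05, "z": 0, "rx": 0, "ry": 0, "rz": 0.7},
  {"fingers": 1, "x": 0.003, "y": 0.05, "z": 0, "rx": 0, "ry": 0, "rz": 0.7},
  {"fingers": 1, "x": 0.003, "y": 0.05, "z": 0, "rx": 0, "ry": 0, "rz": 0.7},
  {"fingers": 1, "x": 0.003, "y": 0.05, "z": 0, "rx": 0, "ry": 0, "rz": 0.7},
  {"fingers": 1, "x": 0.003, "y": 0.05, "z": 0, "rx": 0, "ry": 0, "rz": 0.7},
  {"fingers": 1, "x": 0.003, "y": 0.05, "z": 0, "rx": 0, "ry": 0, "rz": 0.7},
])

```text
time_s: 23.95
position: [0.4605, 0.1257, 0.1431]
tool_rot: [[0.054, 0.999, 0.0], [0.999, -0.054, -0.0], [-0.0, 0.0, -1.0]]
force: [1.6, -0.7, -0.9]
opening: 0.0119
```

Emit:
arm_command([
  {"fingers": 1, "x": 0.002, "y": 0.045, "z": 0, "rx": 0, "ry": 0, "rz": 0.65},
  {"fingers": 1, "x": 0.002, "y": 0.04, "z": 0, "rx": 0, "ry": 0, "rz": 0},
  {"fingers": 1, "x": 0, "y": 0.0299, "z": 0, "rx": 0, "ry": 0, "rz": 0},
  {"fingers": 1, "x": 0, "y": 0, "z": -0.015, "rx": 0, "ry": 0, "rz": 0},
  {"fingers": 1, "x": 0, "y": 0, "z": -0.015, "rx": 0, "ry": 0, "rz": 0},
  {"fingers": 1, "x": 0, "y": 0, "z": -0.01, "rx": 0, "ry": 0, "rz": 0},
  {"fingers": 1, "x": 0, "y": 0, "z": 0, "rx": 0, "ry": 0, "rz": 0},
  {"fingers": 1, "x": 0, "y": 0, "z": 0, "rx": 0, "ry": 0, "rz": 0},
])

```text
time_s: 24.95
position: [0.4652, 0.2386, 0.1037]
tool_rot: [[0.043, 0.999, 0.001], [0.999, -0.043, 0.0], [0.0, 0.001, -1.0]]
force: [-0.6, 0.4, -1.5]
opening: 0.0116
```

Run:
```python
from h import *
S=snap("side","side12");T=snap("top","top12")
exec(open("st.py").read())
a=cv2.resize(S["image"][110:210,210:310,::-1],(400,400),interpolation=cv2.INTER_CUBIC)
b=cv2.resize(T["image"][170:270,140:240,::-1],(400,400),interpolation=cv2.INTER_CUBIC)
cv2.imwrite("pics/m20.png",np.hstack([a,b]))
```

```text
25.05 [0.4654 0.2389 0.104 ] yaw -2.4708558014610444 F [-0.7392  0.5408 -1.6587] M [-0.0715  0.0915  0.0384] op 0.011589599087180385 z [ 0.0013  0.0004 -1.    ]
```

View pics/m20.png

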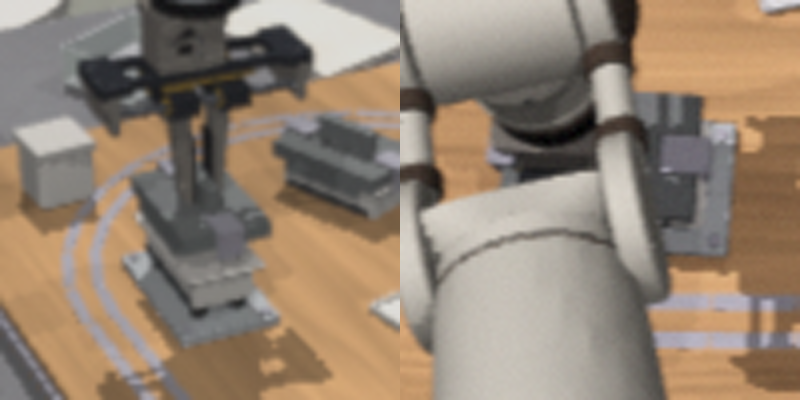

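Emit:
arm_command([
  {"fingers": 1, "x": 0, "y": 0, "z": -0.005, "rx": 0, "ry": 0, "rz": 0},
  {"fingers": 1, "x": 0, "y": 0, "z": -0.004, "rx": 0, "ry": 0, "rz": 0},
  {"fingers": 1, "x": 0, "y": 0, "z": -0.002, "rx": 0, "ry": 0, "rz": 0},
  {"fingers": 1, "x": 0, "y": 0, "z": -0.002, "rx": 0, "ry": 0, "rz": 0},
  {"fingers": 1, "x": 0, "y": 0, "z": -0.001, "rx": 0, "ry": 0, "rz": 0},
  {"fingers": 1, "x": 0, "y": 0, "z": -0.001, "rx": 0, "ry": 0, "rz": 0},
  {"fingers": 1, "x": 0, "y": 0, "z": 0, "rx": 0, "ry": 0, "rz": 0},
  {"fingers": 1, "x": 0, "y": 0, "z": 0, "rx": 0, "ry": 0, "rz": 0},
])

```text
time_s: 26.05
position: [0.4648, 0.2389, 0.0884]
tool_rot: [[0.043, 0.999, 0.0], [0.999, -0.043, 0.0], [0.0, 0.0, -1.0]]
force: [-0.1, 0.3, -1.4]
opening: 0.0118
```

Run:
```python
from h import *
S=snap("side","side13");T=snap("top","top13")
exec(open("st.py").read())
a=cv2.resize(S["image"][120:200,220:300,::-1],(400,400),interpolation=cv2.INTER_CUBIC)
b=cv2.resize(T["image"][170:250,160:240,::-1],(400,400),interpolation=cv2.INTER_CUBIC)
cv2.imwrite("pics/m21.png",np.hstack([a,b]))
```

```text
26.15 [0.4648 0.2389 0.0884] yaw -2.444863336342357 F [-0.751  -0.4515 -1.4446] M [-0.1108  0.1162  0.036 ] op 0.011573219000948168 z [ 0.0001  0.     -1.    ]
```

View pics/m21.png

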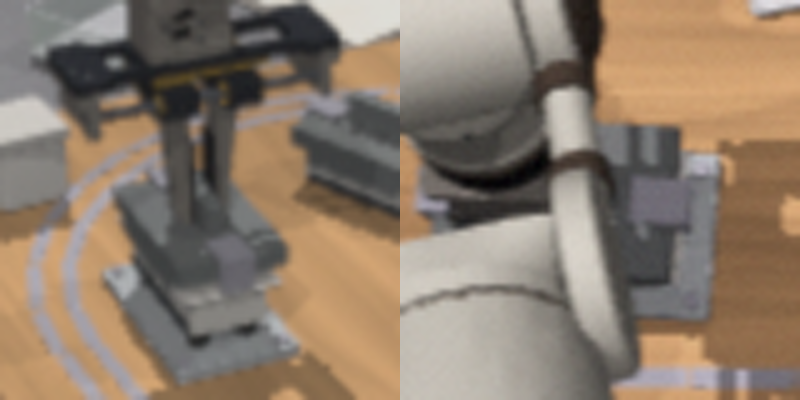

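Emit:
arm_command([
  {"fingers": 1, "x": 0, "y": 0, "z": -0.0005, "rx": 0, "ry": 0, "rz": 0},
  {"fingers": 1, "x": 0, "y": 0, "z": -0.0005, "rx": 0, "ry": 0, "rz": 0},
  {"fingers": 1, "x": 0, "y": 0, "z": -0.0005, "rx": 0, "ry": 0, "rz": 0},
  {"fingers": 1, "x": 0, "y": 0, "z": -0.0005, "rx": 0, "ry": 0, "rz": 0},
  {"fingers": 1, "x": 0, "y": 0, "z": -0.0005, "rx": 0, "ry": 0, "rz": 0},
  {"fingers": 1, "x": 0, "y": 0, "z": -0.0005, "rx": 0, "ry": 0, "rz": 0},
  {"fingers": 1, "x": 0, "y": 0, "z": 0, "rx": 0, "ry": 0, "rz": 0},
  {"fingers": 1, "x": 0, "y": 0, "z": 0, "rx": 0, "ry": 0, "rz": 0},
])

```text
time_s: 27.15
position: [0.4649, 0.239, 0.0855]
tool_rot: [[0.043, 0.999, 0.0], [0.999, -0.043, 0.0], [0.0, 0.0, -1.0]]
force: [-2.0, 0.9, 3.7]
opening: 0.0116
```

```bash
python3 st.py
```

```text
27.15 [0.4649 0.239  0.0855] yaw -2.4435670569057173 F [-1.9649  0.8511  3.6795] M [-0.1371  0.3621  0.0001] op 0.01157821649672753 z [ 0.0004  0.0002 -1.    ]
```

Emit:
arm_command([
  {"fingers": 1, "x": 0, "y": 0, "z": -0.0005, "rx": 0, "ry": 0, "rz": 0},
  {"fingers": 1, "x": 0, "y": 0, "z": -0.0005, "rx": 0, "ry": 0, "rz": 0},
  {"fingers": 1, "x": 0, "y": 0, "z": -0.0005, "rx": 0, "ry": 0, "rz": 0},
  {"fingers": 1, "x": 0, "y": 0, "z": -0.0005, "rx": 0, "ry": 0, "rz": 0},
  {"fingers": 1, "x": 0, "y": 0, "z": 0, "rx": 0, "ry": 0, "rz": 0},
  {"fingers": 1, "x": 0, "y": 0, "z": 0, "rx": 0, "ry": 0, "rz": 0},
  {"fingers": 1, "x": 0, "y": 0, "z": 0, "rx": 0, "ry": 0, "rz": 0},
  {"fingers": 1, "x": 0, "y": 0, "z": 0, "rx": 0, "ry": 0, "rz": 0},
])

```text
time_s: 28.15
position: [0.4649, 0.239, 0.0839]
tool_rot: [[0.043, 0.999, 0.0], [0.999, -0.043, 0.0], [0.0, 0.0, -1.0]]
force: [-2.4, 1.5, 7.4]
opening: 0.0118
```

```bash
python3 st.py
```

```text
28.15 [0.4649 0.239  0.0839] yaw -2.441159715061364 F [-2.4044  1.4633  7.4125] M [-0.1866  0.6938  0.0701] op 0.01178509802575986 z [ 0.0004  0.0002 -1.    ]
```

Emit:
arm_command([
  {"fingers": 1, "x": 0, "y": 0, "z": -0.0005, "rx": 0, "ry": 0, "rz": 0},
  {"fingers": 1, "x": 0, "y": 0, "z": -0.0005, "rx": 0, "ry": 0, "rz": 0},
  {"fingers": 1, "x": 0, "y": 0, "z": -0.0005, "rx": 0, "ry": 0, "rz": 0},
  {"fingers": 1, "x": 0, "y": 0, "z": -0.0005, "rx": 0, "ry": 0, "rz": 0},
  {"fingers": 1, "x": 0, "y": 0, "z": 0, "rx": 0, "ry": 0, "rz": 0},
  {"fingers": 1, "x": 0, "y": 0, "z": 0, "rx": 0, "ry": 0, "rz": 0},
  {"fingers": 1, "x": 0, "y": 0, "z": 0, "rx": 0, "ry": 0, "rz": 0},
  {"fingers": 1, "x": 0, "y": 0, "z": 0, "rx": 0, "ry": 0, "rz": 0},
])

```text
time_s: 29.15
position: [0.465, 0.2391, 0.0823]
tool_rot: [[0.043, 0.999, 0.0], [0.999, -0.043, 0.0], [0.0, 0.0, -1.0]]
force: [-3.2, 0.7, 9.9]
opening: 0.0113
```

```bash
python3 st.py
```

```text
29.15 [0.465  0.2391 0.0823] yaw -2.4419988746132155 F [-3.2352  0.7498  9.9351] M [-0.2093  0.9573  0.0593] op 0.011252273266251143 z [ 0.0004  0.0003 -1.    ]
```

Emit:
arm_command([
  {"fingers": 1, "x": 0, "y": 0, "z": -0.0005, "rx": 0, "ry": 0, "rz": 0},
  {"fingers": 1, "x": 0, "y": 0, "z": -0.0005, "rx": 0, "ry": 0, "rz": 0},
  {"fingers": 1, "x": 0, "y": 0, "z": -0.0005, "rx": 0, "ry": 0, "rz": 0},
  {"fingers": 1, "x": 0, "y": 0, "z": -0.0005, "rx": 0, "ry": 0, "rz": 0},
  {"fingers": 1, "x": 0, "y": 0, "z": 0, "rx": 0, "ry": 0, "rz": 0},
  {"fingers": 1, "x": 0, "y": 0, "z": 0, "rx": 0, "ry": 0, "rz": 0},
  {"fingers": 1, "x": 0, "y": 0, "z": 0, "rx": 0, "ry": 0, "rz": 0},
  {"fingers": 1, "x": 0, "y": 0, "z": 0, "rx": 0, "ry": 0, "rz": 0},
])

```text
time_s: 30.15
position: [0.465, 0.2392, 0.0807]
tool_rot: [[0.043, 0.999, 0.0], [0.999, -0.043, 0.0], [0.0, 0.0, -1.0]]
force: [-4.6, 1.4, 10.9]
opening: 0.0115
```

```bash
python3 st.py
```

```text
30.15 [0.465  0.2392 0.0807] yaw -2.436794183442011 F [-4.6207  1.3671 10.9152] M [-0.2986  1.1761  0.0779] op 0.011547125262007036 z [ 0.0004  0.0004 -1.    ]
```

Emit:
arm_command([
  {"fingers": 1, "x": 0, "y": 0, "z": -0.0005, "rx": 0, "ry": 0, "rz": 0},
  {"fingers": 1, "x": 0, "y": 0, "z": -0.0005, "rx": 0, "ry": 0, "rz": 0},
  {"fingers": 1, "x": 0, "y": 0, "z": -0.0005, "rx": 0, "ry": 0, "rz": 0},
  {"fingers": 1, "x": 0, "y": 0, "z": -0.0005, "rx": 0, "ry": 0, "rz": 0},
  {"fingers": 1, "x": 0, "y": 0, "z": 0, "rx": 0, "ry": 0, "rz": 0},
  {"fingers": 1, "x": 0, "y": 0, "z": 0, "rx": 0, "ry": 0, "rz": 0},
  {"fingers": 1, "x": 0, "y": 0, "z": 0, "rx": 0, "ry": 0, "rz": 0},
  {"fingers": 1, "x": 0, "y": 0, "z": 0, "rx": 0, "ry": 0, "rz": 0},
])

```text
time_s: 31.15
position: [0.465, 0.2393, 0.079]
tool_rot: [[0.042, 0.999, 0.001], [0.999, -0.042, 0.0], [0.001, 0.0, -1.0]]
force: [-5.2, 2.0, 14.1]
opening: 0.0117
```

Run:
```python
from h import *
exec(open("st.py").read())
S=snap("side","side14")
a=cv2.resize(S["image"][120:200,220:300,::-1],(600,600),interpolation=cv2.INTER_CUBIC)
cv2.imwrite("pics/m22.png",a)
```

```text
31.15 [0.465  0.2393 0.079 ] yaw -2.4330524826191637 F [-5.2009  1.9614 14.0863] M [-0.2378  1.3541 -0.0179] op 0.011678739947222285 z [ 0.0005  0.0005 -1.    ]
```

View pics/m22.png

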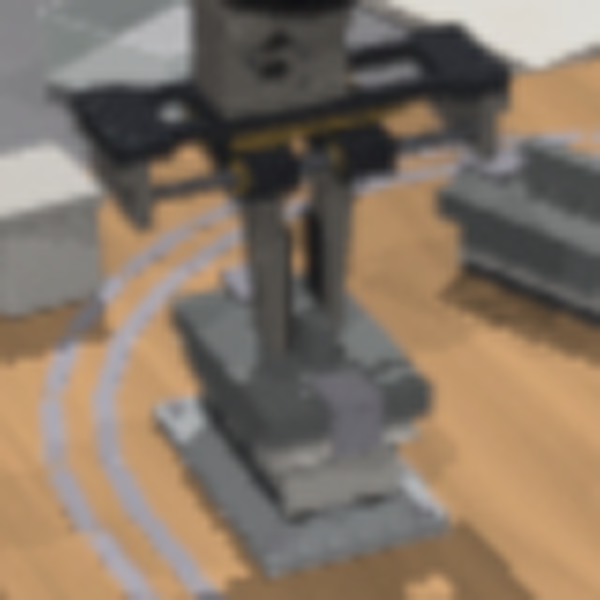

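Emit:
arm_command([
  {"fingers": 1, "x": 0, "y": 0, "z": -0.0005, "rx": 0, "ry": 0, "rz": 0},
  {"fingers": 1, "x": 0, "y": 0, "z": -0.0005, "rx": 0, "ry": 0, "rz": 0},
  {"fingers": 1, "x": 0, "y": 0, "z": -0.0005, "rx": 0, "ry": 0, "rz": 0},
  {"fingers": 1, "x": 0, "y": 0, "z": 0, "rx": 0, "ry": 0, "rz": 0},
  {"fingers": 1, "x": 0, "y": 0, "z": 0, "rx": 0, "ry": 0, "rz": 0},
  {"fingers": 1, "x": 0, "y": 0, "z": 0, "rx": 0, "ry": 0, "rz": 0},
  {"fingers": 1, "x": 0, "y": 0, "z": 0, "rx": 0, "ry": 0, "rz": 0},
  {"fingers": 1, "x": 0, "y": 0, "z": 0, "rx": 0, "ry": 0, "rz": 0},
])

```text
time_s: 32.2
position: [0.465, 0.2392, 0.0774]
tool_rot: [[0.042, 0.999, 0.0], [0.999, -0.042, 0.0], [0.0, 0.0, -1.0]]
force: [-4.8, 0.9, 13.2]
opening: 0.0115
```

```bash
python3 st.py
```

```text
32.2 [0.465  0.2392 0.0774] yaw -2.432723487393229 F [-4.8296  0.8809 13.196 ] M [-0.3282  1.3325  0.0556] op 0.011541090197396658 z [ 0.0004  0.0003 -1.    ]
```

Emit:
arm_command([
  {"fingers": 1, "x": 0, "y": 0, "z": -0.0005, "rx": 0, "ry": 0, "rz": 0},
  {"fingers": 1, "x": 0, "y": 0, "z": -0.0005, "rx": 0, "ry": 0, "rz": 0},
  {"fingers": 1, "x": 0, "y": 0, "z": -0.0005, "rx": 0, "ry": 0, "rz": 0},
  {"fingers": 1, "x": 0, "y": 0, "z": 0, "rx": 0, "ry": 0, "rz": 0},
  {"fingers": 1, "x": 0, "y": 0, "z": 0, "rx": 0, "ry": 0, "rz": 0},
  {"fingers": 1, "x": 0, "y": 0, "z": 0, "rx": 0, "ry": 0, "rz": 0},
  {"fingers": 1, "x": 0, "y": 0, "z": 0, "rx": 0, "ry": 0, "rz": 0},
  {"fingers": 1, "x": 0, "y": 0, "z": 0, "rx": 0, "ry": 0, "rz": 0},
])

```text
time_s: 33.2
position: [0.4648, 0.2383, 0.0751]
tool_rot: [[0.043, 0.999, -0.0], [0.999, -0.043, -0.001], [-0.001, -0.0, -1.0]]
force: [-3.8, -3.8, 10.1]
opening: 0.0117
```

```bash
python3 st.py
```

```text
33.2 [0.4648 0.2383 0.0751] yaw -2.4480524657078333 F [-3.8028 -3.8415 10.1256] M [-0.3626  0.821   0.0814] op 0.011717058360696813 z [-0.0002 -0.0012 -1.    ]
```

Emit:
arm_command([
  {"fingers": 1, "x": 0, "y": 0, "z": -0.0005, "rx": 0, "ry": 0, "rz": 0},
  {"fingers": 1, "x": 0, "y": 0, "z": -0.0005, "rx": 0, "ry": 0, "rz": 0},
  {"fingers": 1, "x": 0, "y": 0, "z": -0.0005, "rx": 0, "ry": 0, "rz": 0},
  {"fingers": 1, "x": 0, "y": 0, "z": 0, "rx": 0, "ry": 0, "rz": 0},
  {"fingers": 1, "x": 0, "y": 0, "z": 0, "rx": 0, "ry": 0, "rz": 0},
  {"fingers": 1, "x": 0, "y": 0, "z": 0, "rx": 0, "ry": 0, "rz": 0},
  {"fingers": 1, "x": 0, "y": 0, "z": 0, "rx": 0, "ry": 0, "rz": 0},
  {"fingers": 1, "x": 0, "y": 0, "z": 0, "rx": 0, "ry": 0, "rz": 0},
])

```text
time_s: 34.2
position: [0.4648, 0.2382, 0.074]
tool_rot: [[0.043, 0.999, -0.0], [0.999, -0.043, -0.001], [-0.001, -0.0, -1.0]]
force: [-6.6, -4.2, 11.7]
opening: 0.0119
```

```bash
python3 st.py
```

```text
34.2 [0.4648 0.2382 0.074 ] yaw -2.449745601427463 F [-6.6497 -4.1936 11.6775] M [-0.4846  1.1228  0.0422] op 0.011929505871256869 z [-0.0002 -0.0013 -1.    ]
```

Emit:
arm_command([
  {"fingers": 1, "x": 0, "y": 0, "z": -0.0005, "rx": 0, "ry": 0, "rz": 0},
  {"fingers": 1, "x": 0, "y": 0, "z": -0.0005, "rx": 0, "ry": 0, "rz": 0},
  {"fingers": 1, "x": 0, "y": 0, "z": -0.0005, "rx": 0, "ry": 0, "rz": 0},
  {"fingers": 1, "x": 0, "y": 0, "z": 0, "rx": 0, "ry": 0, "rz": 0},
  {"fingers": 1, "x": 0, "y": 0, "z": 0, "rx": 0, "ry": 0, "rz": 0},
  {"fingers": 1, "x": 0, "y": 0, "z": 0, "rx": 0, "ry": 0, "rz": 0},
  {"fingers": 1, "x": 0, "y": 0, "z": 0, "rx": 0, "ry": 0, "rz": 0},
  {"fingers": 1, "x": 0, "y": 0, "z": 0, "rx": 0, "ry": 0, "rz": 0},
])

```text
time_s: 35.2
position: [0.4649, 0.2383, 0.0729]
tool_rot: [[0.043, 0.999, -0.0], [0.999, -0.043, -0.001], [-0.001, -0.0, -1.0]]
force: [-6.6, -4.4, 15.5]
opening: 0.0119
```

Run:
```python
from h import *
exec(open("st.py").read())
S=snap("side","side15")
a=cv2.resize(S["image"][120:200,220:300,::-1],(600,600),interpolation=cv2.INTER_CUBIC)
cv2.imwrite("pics/m23.png",a)
```

```text
35.2 [0.4649 0.2383 0.0729] yaw -2.442689239291038 F [-6.6259 -4.354  15.4738] M [-0.4922  1.3999 -0.03  ] op 0.011926226143803474 z [-0.0002 -0.0013 -1.    ]
```

View pics/m23.png

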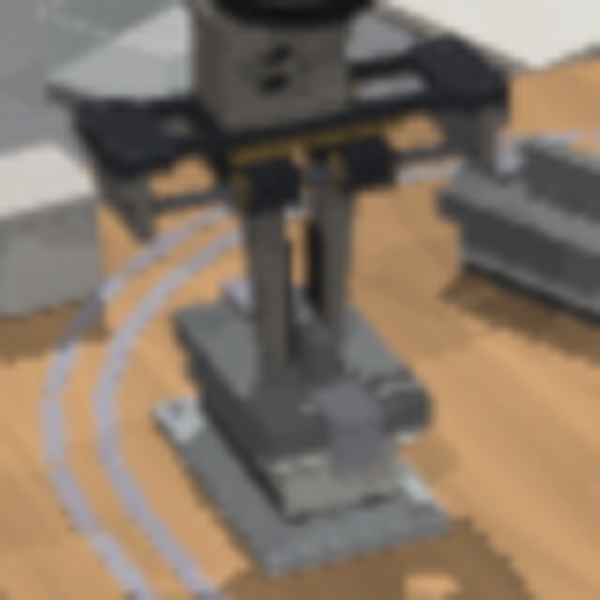

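Emit:
arm_command([
  {"fingers": 1, "x": 0, "y": 0, "z": -0.0005, "rx": 0, "ry": 0, "rz": 0},
  {"fingers": 1, "x": 0, "y": 0, "z": -0.0005, "rx": 0, "ry": 0, "rz": 0},
  {"fingers": 1, "x": 0, "y": 0, "z": 0, "rx": 0, "ry": 0, "rz": 0},
  {"fingers": 1, "x": 0, "y": 0, "z": 0, "rx": 0, "ry": 0, "rz": 0},
  {"fingers": 1, "x": 0, "y": 0, "z": 0, "rx": 0, "ry": 0, "rz": 0},
  {"fingers": 1, "x": 0, "y": 0, "z": 0, "rx": 0, "ry": 0, "rz": 0},
  {"fingers": 1, "x": 0, "y": 0, "z": 0, "rx": 0, "ry": 0, "rz": 0},
  {"fingers": 1, "x": 0, "y": 0, "z": 0, "rx": 0, "ry": 0, "rz": 0},
])

```text
time_s: 36.25
position: [0.4648, 0.2382, 0.0722]
tool_rot: [[0.043, 0.999, -0.0], [0.999, -0.043, -0.001], [-0.001, -0.0, -1.0]]
force: [-7.9, -4.8, 17.6]
opening: 0.0114
```

```bash
python3 st.py
```

```text
36.25 [0.4648 0.2382 0.0722] yaw -2.4387692123623537 F [-7.941  -4.7996 17.6496] M [-0.6573  1.4877  0.0513] op 0.011430950280368776 z [-0.0003 -0.0014 -1.    ]
```

Emit:
arm_command([
  {"fingers": 1, "x": 0, "y": 0, "z": 0.0015, "rx": 0, "ry": 0, "rz": 0},
  {"fingers": 1, "x": 0, "y": 0, "z": 0.0015, "rx": 0, "ry": 0, "rz": 0},
  {"fingers": 1, "x": 0, "y": 0, "z": 0.0015, "rx": 0, "ry": 0, "rz": 0},
  {"fingers": 1, "x": 0, "y": 0, "z": 0.0015, "rx": 0, "ry": 0, "rz": 0},
  {"fingers": 1, "x": 0, "y": 0, "z": 0.0015, "rx": 0, "ry": 0, "rz": 0},
  {"fingers": 1, "x": 0, "y": 0, "z": 0, "rx": 0, "ry": 0, "rz": 0},
  {"fingers": 1, "x": 0, "y": 0, "z": 0, "rx": 0, "ry": 0, "rz": 0},
  {"fingers": 1, "x": 0, "y": 0, "z": 0, "rx": 0, "ry": 0, "rz": 0},
])

```text
time_s: 37.25
position: [0.4648, 0.2387, 0.0777]
tool_rot: [[0.043, 0.999, 0.0], [0.999, -0.043, -0.0], [-0.0, 0.0, -1.0]]
force: [-1.3, -3.2, 2.4]
opening: 0.0119
```

```bash
python3 st.py
```

```text
37.25 [0.4648 0.2387 0.0777] yaw -2.4461364093744273 F [-1.2923 -3.2026  2.4237] M [-0.4915  0.114   0.0702] op 0.011946050895500137 z [ 0.0001 -0.0004 -1.    ]
```

Emit:
arm_command([
  {"fingers": 1, "x": 0, "y": 0, "z": 0.001, "rx": 0, "ry": 0, "rz": 0},
  {"fingers": 0.3, "x": 0, "y": 0, "z": 0, "rx": 0, "ry": 0, "rz": 0},
  {"fingers": 0.3, "x": 0, "y": 0, "z": 0, "rx": 0, "ry": 0, "rz": 0},
  {"fingers": 0.3, "x": 0, "y": 0, "z": 0, "rx": 0, "ry": 0, "rz": 0},
  {"fingers": 0.3, "x": 0, "y": 0, "z": 0.03, "rx": 0, "ry": 0, "rz": 0},
  {"fingers": 0.3, "x": 0, "y": 0, "z": 0.045, "rx": 0, "ry": 0, "rz": 0},
  {"fingers": 0.3, "x": 0, "y": -0.05, "z": 0.03, "rx": 0, "ry": 0, "rz": 0},
  {"fingers": 0.3, "x": 0, "y": -0.06, "z": 0, "rx": 0, "ry": 0, "rz": 0},
])

```text
time_s: 38.25
position: [0.4667, 0.1286, 0.1871]
tool_rot: [[0.04, 0.999, 0.007], [0.999, -0.04, 0.0], [0.001, 0.007, -1.0]]
force: [1.6, -0.2, 0.0]
opening: 0.0321
```

Emit:
arm_command([
  {"fingers": 0.3, "x": 0, "y": -0.06, "z": 0, "rx": 0, "ry": 0, "rz": 0},
  {"fingers": 0.3, "x": 0, "y": -0.06, "z": 0, "rx": 0, "ry": 0, "rz": 0},
  {"fingers": 0.3, "x": 0, "y": -0.06, "z": 0, "rx": 0, "ry": 0, "rz": 0},
  {"fingers": 0.3, "x": 0, "y": -0.05, "z": 0, "rx": 0, "ry": 0, "rz": 0},
  {"fingers": 0.3, "x": 0, "y": -0.03, "z": 0, "rx": 0, "ry": 0, "rz": 0},
  {"fingers": 0.3, "x": 0, "y": 0, "z": 0, "rx": 0, "ry": 0, "rz": 0},
  {"fingers": 0.3, "x": 0, "y": 0, "z": 0, "rx": 0, "ry": 0, "rz": 0},
  {"fingers": 0.3, "x": 0, "y": 0, "z": 0, "rx": 0, "ry": 0, "rz": 0},
])

```text
time_s: 39.25
position: [0.4648, -0.1298, 0.1838]
tool_rot: [[0.041, 0.999, 0.0], [0.999, -0.041, 0.0], [0.0, 0.0, -1.0]]
force: [-0.3, -0.3, 0.4]
opening: 0.0318
```

Run:
```python
from h import *
S=snap("side","side16");T=snap("top","top16")
exec(open("st.py").read())
a=cv2.resize(S["image"][145:205,230:290,::-1],(400,400),interpolation=cv2.INTER_CUBIC)
b=cv2.resize(T["image"][185:245,165:225,::-1],(400,400),interpolation=cv2.INTER_CUBIC)
cv2.imwrite("pics/m24.png",np.hstack([a,b])); 
lav=lambda a:(a.min(2)>125)&(a[:,:,2]>a[:,:,0]-2)
P={}
for n,s,bx in(("T",T,(160,190,230,235)),("S",S,(235,145,285,195))):
    for q in blobs(s,bx,lav,amin=12): print(n,q[0],q[1])
# expected clip centres if home: carriage centre, clip centre at x=+-54.., z=top+20
c=np.array([.4648,.2391,.0978+.020]);ex=np.array([np.cos(np.radians(87.55)),np.sin(np.radians(87.55)),0])
for n,s in(("T",T),("S",S)): print(n,proj(s,[c+ex*.055,c-ex*.055,c+[0,0,.02]]))
```

```text
39.35 [ 0.4648 -0.13    0.1838] yaw -2.353378653518966 F [ 0.9862 -0.2064  0.4267] M [-0.0844  0.0808 -0.0113] op 0.03201998190328534 z [ 0.      0.0001 -1.    ]
T 125.46875 [212.7829 209.8437]
T 90.09375 [169.9935 208.1018]
T 64.625 [173.6398 228.2919]
T 42.96875 [218.9472 221.3943]
T 16.6875 [220.0588 202.5627]
S 41.0625 [266.2638 171.3728]
S 23.28125 [244.3694 175.6845]
S 15.15625 [275.2162 186.154 ]
S 14.15625 [238.7021 187.905 ]
T [[169.6686 208.8237]
 [211.8647 210.9012]
 [189.5456 208.186 ]]
S [[253.1336 157.216 ]
 [265.2278 171.7403]
 [258.9129 159.2537]]
```

View pics/m24.png

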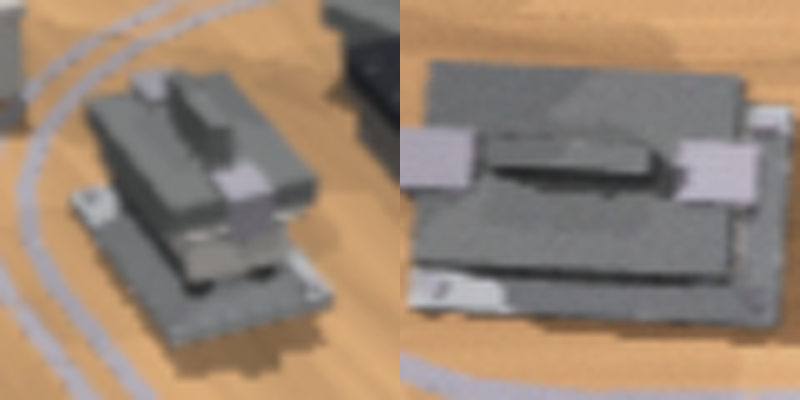

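View pics/side16.png

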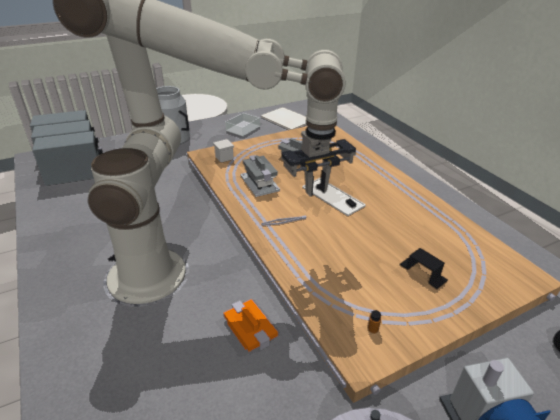

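View pics/top16.png

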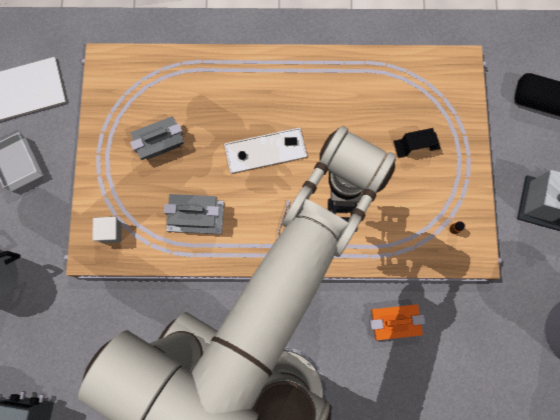

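Run:
```python
from h import *
S=load("side16");s0=load("side0")
a=cv2.resize(S["image"][150:200,235:285,::-1],(600,600),interpolation=cv2.INTER_CUBIC)
cv2.imwrite("pics/m25.png",a)
b=cv2.resize(s0["image"][130:170,270:320,::-1],(600,480),interpolation=cv2.INTER_CUBIC)
cv2.imwrite("pics/m26.png",b)
```

```text
(no output)
```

View pics/m25.png

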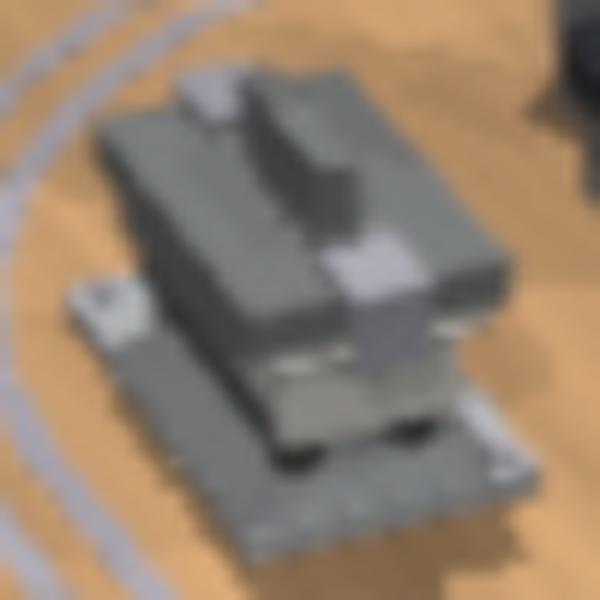

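View pics/m26.png

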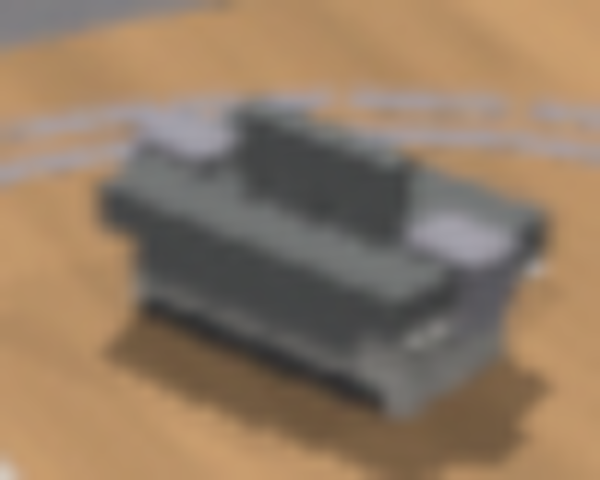

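Run:
```python
from workcell import job_done,status
print(job_done()); print(status.get_state()["time_s"])
```

```text
the job is handed in; nothing more can be done
None
the job is handed in; nothing more can be done
```

The large disc is in the carriage's pocket, the grey cover is clipped over it, and I handed the job in at about 39 s of the 66 s allowed.

- **Disc:** I centred it with two grips at right angles, lowered it to about 5 N of contact and let go. A picture from each camera showed it sitting flat in the pocket.
- **Pressing:** I pushed the cover down in 0.5 mm steps. The wrist force reached 14 N, fell to 10 N as the clips snapped, then rose steadily. I stopped at 17.6 N on the wrist, about 19 N on the carriage with the cover's weight added. Force was read once per call, so peaks between readings were not seen.
- **Fully home:** With the load eased off, the cover's height worked out within about 0.5 mm of home. The near clip reaches below the rim and the fit looks like the closed carriage. The far hook is hidden from the cameras; I judged that end from its arm's position in the side view, within a pixel of where home would put it.
- **Other things:** In the last pictures the small disc, bar, jar, vial, bridge and orange cover look unmoved. The tweezers look unmoved too, though the arm partly hides them in the top view.

**What disagreed:**
- The fingertips' reported height was about 35 mm lower than the cameras showed, so I set all working heights by touch. Those touches pressed up to about 22 N on the disc in its tray and on the cover, not on the carriage.
- The cover shifted about 1 mm along its length as it snapped in, and about 3 N of sideways force remained until I let go.
- My first two moves were refused because of their format, and nothing moved.

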